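Level the stand and set out the shrinkage moulds

ROBOT

A 6-joint arm with a two-finger parallel gripper is mounted at the origin on the work surface. World frame = base frame: x ahead of the robot, y to its left, z up, the work surface at z = 0. Lengths are in m, angles in degrees, forces in N, time in s.
With the tool pointing down it reaches from about 0.375 to 0.975 m from the base axis. Payload 3.8 kg.
Tool frame: the origin (TCP) lies midway between the tips of the shut fingers; the grasp point (between the pads) lies 19 mm behind it (ctrl.pinch_z is the distance from the TCP to the grasp point, in m); z points along the fingers, y is the line along which they close (so a half turn about z gives the same grasp; the last joint's range is limited). The gripper opens to 85 mm and grips with 20 to 120 N. Pads are 22 mm wide; open, the fingers measure 114 mm over their backs; the gripper's body (76 mm by 85 mm) begins 54 mm behind the grasp point. The pads swing forward as they close: fully open they stand 13 mm farther back than shut.
Start: joints at [73.23, 15.12, 91.902, -0, 72.978, -2.114], TCP at [0.171, 0.653, 0.231] pointing down, gripper open.
Joint ranges: [-150.88, 150.88], [-54.13, 125.18], [17.81, 147.31], [-75.09, 255.09], [0, 152.58], [-146.25, 146.25]. Speed limits (degrees/s): [147.25, 147.25, 180, 180, 180, 180].

INTERFACE

Orientations are given as [roll, pitch, yaw] about the fixed x, y, z axes, in that order (R = Rz(yaw) Ry(pitch) Rx(roll)).
In Python, from station import ctrl, optics gives the robot as it stands.
- The arm moves only by the tool move_arm, never from a script. Its argument "steps" is a list of rows, each a list of 4 numbers: the shift along the tool's x, y, z in cm, then the turn about the tool's z in rad. In form: [[x, y, z, spin], ...]. A call has 1 to 8 rows; each row shifts and turns the commanded pose from where the row before left it, along the tool's axes as they then stand; what a row does not reach is not made up. A row lasts 1/10 s, in which the tool goes at most 50 mm and 8.59 degrees, less where a joint would pass 70% of its speed; a pose out of reach is approached as far as the arm can. A call with a gripper value outside its range is refused whole. "jaw" is the finger opening in cm, from 0 to 8.54, set as the call begins (left out, the last holds). The fingers move at their own pace and stop on an object; "newtons" is the grip in N (left out, the last holds). Time passes only in rows, so rows that do not move let the fingers close. It gives the time, the measured TCP pose, the force, the opening and the grip force at its end, in the units of the state.
- ctrl.state(): the state, without advancing time (a new reading comes with each control period).
- optics.get_image(name): name is "side" or "top" or "wrist"; returns a dict with "image" (420x560x3 uint8, red, green, blue), "z_map" (420x560 float32, m along the optical axis (not along the pixel's ray), 0 where there is no reading), "mtx" (3x3 intrinsics, pixels), "R" (3x3) and "t" (3): a world point X has camera coordinates R X + t. Camera axes: x right, y down, z forward; pixel columns grow to the right and rows downward; lengths in m; the calibration is good to about 2 mm. A picture is of the moment at which its call begins.
- ctrl.finish_job(): hands the job in; it is judged then, once.
The state is a dict: "clock": time; "joints": joint angles; "joint_velocities": joint speeds; "joint_efforts": joint torques, N m; "position": TCP position; "eef_rot": TCP orientation; "contact_force": force on the tool from outside, world axes, zero at the start; "wrist_torque": the same for the moment, N m; "grip_width": finger opening in m; "grasp_force": force on a finger pad.
Only numpy, scipy, OpenCV 4.12 (cv2) and the standard library are available. Lean on these libraries where they do the work, as an engineer would, in place of code of your own. Each camera call takes 0.05 s, during which the arm holds its last target. There are 200 camera calls.

TASK

Get the levelling stand ready for filling moulds: put the spirit level flat on one end of its platform and leave it there, then turn the foot knob until the platform is level. Only then take the brass moulds off their criss-cross pile one at a time, top ones first, lifting each straight up and clear without dragging those beneath, and lay them all flat on the level platform, open side up, side by side with none on top of another, leaving the tin, flask and bowl beside the work alone.

Things in the scene. Friction and masses are not known exactly. Their poses are not given: they have to be found in the camera images.
- deck_tilt (a joint): Tilt of the stand's platform about its hinge (rad): 0 = level, negative = near edge low, as at the start (-0.11 to -0.05).
- deck (a point): Centre of the top face of the stand's aluminium platform, 190 (x) x 400 (y) x 10 mm, with a lip 8 high, 6 mm thick at both y ends; top 60 mm above the bench when level. x to the far edge, y left, z out of the face. Hinge along y, 100 mm beyond and 10 mm below this point. Two fixed dark posts, just beyond the near corners, are flush with the level platform's top. A thin tongue runs from it to under the knob.
- knob_grip (a point): Middle of the foot knob's black grip bar, 46 long (point x) x 12 thick (y) x 28 mm high (z, the turning axis); 80 mm above the bench, 45 mm in front of the middle of the platform's near edge. Turned clockwise seen from above it raises the near edge, 0.03 rad of tilt per rad of turn; counter-clockwise lowers it. Stays where left (friction 0.15 N m).
- spirit_level: Spirit level: steel bar 100 x 40 mm, 22 mm high, with a green glass vial along its top (which adds 4 mm), 0.15 kg, at the start standing on the bench between pile and stand. Origin: centre of its underside; x along its length, z up.
- mat: Thin black rubber mat, fixed, 240 x 240 mm, 3 mm thick, on which the pile lies. Origin: centre of its underside.
- mould_1: Brass shrinkage mould: open-topped rectangular trough 150 x 30 mm, 18 mm high, walls and floor 3 mm, about 0.25 kg, all moulds alike. Origin: centre of its underside; x along its length, y across, z up out of the open top. Bottom layer of the pile, on the mat, under mould_3.
- mould_2: Brass shrinkage mould: open-topped rectangular trough 150 x 30 mm, 18 mm high, walls and floor 3 mm, about 0.25 kg, all moulds alike. Origin: centre of its underside; x along its length, y across, z up out of the open top. Bottom layer of the pile, on the mat, parallel to mould_1 about 100 mm away, under mould_3.
- mould_3: Brass shrinkage mould: open-topped rectangular trough 150 x 30 mm, 18 mm high, walls and floor 3 mm, about 0.25 kg, all moulds alike. Origin: centre of its underside; x along its length, y across, z up out of the open top. Second layer: lies across mould_1 and mould_2.
- mould_4: Brass shrinkage mould: open-topped rectangular trough 150 x 30 mm, 18 mm high, walls and floor 3 mm, about 0.25 kg, all moulds alike. Origin: centre of its underside; x along its length, y across, z up out of the open top. Top layer: lies balanced across one half of mould_3. May be absent.
- mould_5: Brass shrinkage mould: open-topped rectangular trough 150 x 30 mm, 18 mm high, walls and floor 3 mm, about 0.25 kg, all moulds alike. Origin: centre of its underside; x along its length, y across, z up out of the open top. Top layer: lies balanced across the other half of mould_3, about 84 mm from mould_4. May be absent.
- tin: Bystander: open steel tin, 64 mm across, 40 mm high. Origin: centre of its underside.
- flask: Bystander: amber glass bottle, 56 mm across, 120 mm high. Origin: centre of its underside.
- bowl: Bystander: terracotta bowl, 90 mm across, 45 mm high. Origin: centre of its underside.
Mind the look-alikes: they are no part of the job. What is shaped like the mould_4 but blue or red is not meant.

How it is judged (in metres and radians):
On the way, in this order (a step that is already met when the one before it is completed fails the run):
1. the spirit level stands upright on the platform, let go and at rest (x of spirit_level in the frame of deck between -0.07 and 0.07 m and y of spirit_level in the frame of deck between -0.18 and 0.18 m and z of spirit_level in the frame of deck between -0.004 and 0.005 m and angle between spirit_level's own z axis and vertical below 0.2 rad and linear speed of spirit_level below 0.03 m/s and contact force between the fingers and spirit_level below 0.1 N), for 0.3 s.
2. the platform is level within 0.015 rad with the spirit level on it and no mould on it yet (value of joint deck_tilt between -0.015 and 0.015 rad and x of spirit_level in the frame of deck between -0.07 and 0.07 m and y of spirit_level in the frame of deck between -0.18 and 0.18 m and z of spirit_level in the frame of deck between -0.004 and 0.005 m and angle between spirit_level's own z axis and vertical below 0.2 rad and linear speed of spirit_level below 0.03 m/s and horizontal distance between each of mould_1, mould_2, mould_3, mould_4, mould_5 and deck above 0.22 m), for 0.3 s.
At the end, for the whole second after the job is handed in: Platform level within 0.015 rad; spirit level (centre within 70 mm in x, 180 mm in y of the platform's centre) and every mould present (60, 180 mm) lie flat on it at rest, underside within 5 mm of its face, tilted under 0.06 rad, moulds open side up (value of joint deck_tilt between -0.015 and 0.015 rad and x of spirit_level in the frame of deck between -0.07 and 0.07 m and y of spirit_level in the frame of deck between -0.18 and 0.18 m and z of spirit_level in the frame of deck between -0.004 and 0.005 m and angle between each of spirit_level, mould_1, mould_2, mould_3, mould_4, mould_5's own z axis and vertical below 0.06 rad and linear speed of each of spirit_level, mould_1, mould_2, mould_3, mould_4, mould_5 below 0.03 m/s and x of mould_1 in the frame of deck between -0.06 and 0.06 m and y of mould_1 in the frame of deck between -0.18 and 0.18 m and z of mould_1 in the frame of deck between -0.004 and 0.005 m and x of mould_2 in the frame of deck between -0.06 and 0.06 m and y of mould_2 in the frame of deck between -0.18 and 0.18 m and z of mould_2 in the frame of deck between -0.004 and 0.005 m and x of mould_3 in the frame of deck between -0.06 and 0.06 m and y of mould_3 in the frame of deck between -0.18 and 0.18 m and z of mould_3 in the frame of deck between -0.004 and 0.005 m and x of mould_4 in the frame of deck between -0.06 and 0.06 m and y of mould_4 in the frame of deck between -0.18 and 0.18 m and z of mould_4 in the frame of deck between -0.004 and 0.005 m and x of mould_5 in the frame of deck between -0.06 and 0.06 m and y of mould_5 in the frame of deck between -0.18 and 0.18 m and z of mould_5 in the frame of deck between -0.004 and 0.005 m); the robot touches nothing.
It fails at once if a bottom mould dragged more than 15 mm while the mould across it is still within 30 mm of its place ((distance of mould_1 from where it was at the start of the episode above 0.015 m and distance of mould_3 from where it was at the start of the episode below 0.03 m) or (distance of mould_2 from where it was at the start of the episode above 0.015 m and distance of mould_3 from where it was at the start of the episode below 0.03 m)).
It fails at once if mould_3 dragged more than 15 mm across the pile at its own height instead of being lifted (distance of mould_3 from where it was at the start of the episode above 0.015 m and height (world z) of mould_3 between 0.017 and 0.025 m and angle between mould_3's own z axis and vertical below 0.05 rad).
It fails at once if the tin, flask or bowl pushed more than 30 mm or tipped ((distance of tin from where it was at the start of the episode above 0.03 m or angle between tin's own z axis and vertical above 0.5 rad) or (distance of flask from where it was at the start of the episode above 0.03 m or angle between flask's own z axis and vertical above 0.5 rad) or (distance of bowl from where it was at the start of the episode above 0.03 m or angle between bowl's own z axis and vertical above 0.5 rad)).
Of mould_4, mould_5 only 1 to 2 are there at a start; the rules pass over those that are not, and their reading is None.
At some moment in a run one of spirit_level may be knocked a few centimetres aside while the robot is not near it.
Once in a run the grip may slacken for a moment while it holds something.
It also fails if it takes over 210 s, if anything falls off the work surface, if the arm or the gripper's body presses on something with over 40 N, if the wrist force passes 120 N, or if a joint passes its speed limit or range.

## Working session

There is one attempt and no reset: what is moved stays moved. The work goes in short steps, Python scripts to look and compute and a tool call to move; the robot and the scene stay as the last step left them, time stands still between calls to the robot, and variables do not carry over. Pictures are saved under pics/ and viewed, at most 14 in all, crops included, and the job is handed in when it is done.

Besides the shell and the picture viewer there is one more tool, called after "Emit:" as a command line: name --pt "numbers of a row" for each row, then --argument value for the rest. move_arm: Moves the arm, as the interface text tells. Its arguments: {"type":"object","properties":{"steps":{"type":"array","items":{"type":"array","items":{"type":"number"}}},"jaw":{"type":"number"},"newtons":{"type":"number"}},"required":["steps"]}

```bash
mkdir -p pics; ls
cat > h.py <<'E'
import numpy as np,cv2
from station import ctrl,optics
def cloud(n):
    d=optics.get_image(n);z=d["z_map"];K=d["mtx"]
    v,u=np.mgrid[:z.shape[0],:z.shape[1]]
    c=np.stack([(u-K[0,2])/K[0,0]*z,(v-K[1,2])/K[1,1]*z,z],-1)
    P=(c-d["t"])@d["R"]; P[z<=0]=np.nan
    return d["image"],P,d
def save(n,im): cv2.imwrite("pics/"+n+".png",im[...,::-1])
E
python3 - <<'E'
from h import *
im,P,d=cloud("top"); save("top0",im)
im2,P2,d2=cloud("side"); save("side0",im2)
print(ctrl.state()); print(-d["R"].T@d["t"],-d2["R"].T@d2["t"])
np.savez("/tmp/t.npz",im=im,P=P)
E
```

```text
pics
{'clock': 0.1, 'joints': array([ 7.32321802e+01,  1.51671262e+01,  9.19764335e+01, -1.23640187e-03,
        7.29765399e+01, -2.11393522e+00]), 'joint_velocities': array([-0.00626909, -0.18492586, -0.14807841,  0.00567383, -0.01333305,
        0.01255076]), 'joint_efforts': array([-3.95910874e-04, -5.16706002e+01, -3.68589985e+01,  1.60911054e-05,
        6.34246957e-03,  1.52312288e-05]), 'position': array([0.17056994, 0.6523892 , 0.23003134]), 'eef_rot': array([-1.79879939e+02, -3.24941845e-03,  1.65346475e+02]), 'contact_force': array([-0.06990445, -0.01267371, -0.49358035]), 'wrist_torque': array([-0.03151449,  0.02824394,  0.04741988]), 'grasp_force': 0.0, 'grip_width': 0.08540230667589632}
[ 0.33463927 -0.12276851  1.34896019] [-0.01562246 -0.77417359  0.60818538]
```

View pics/top0.png

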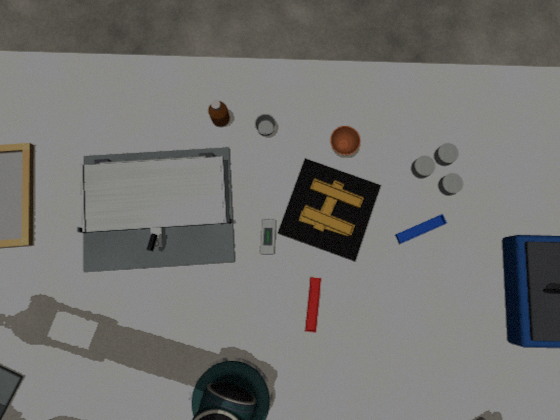

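View pics/side0.png

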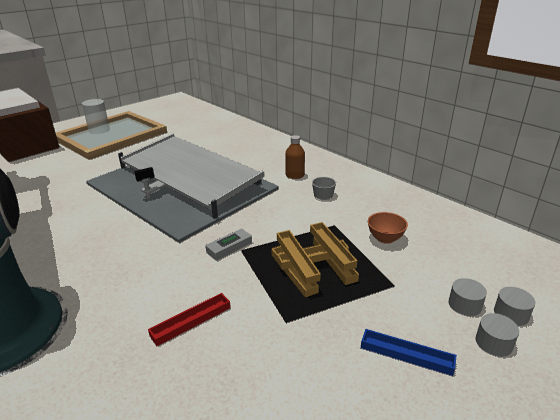

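The top view shows the deck at (84–225, 155–232), the knob at (152, 242), the level at (268, 236) and the pile at (330, 207). Two top moulds lie over mould_3, so all five are there. The blue and red troughs are decoys.

```bash
cat >> h.py <<'E'
def rect(P,m,name=""):
    q=P[m];q=q[~np.isnan(q).any(1)]
    (c,s,a)=cv2.minAreaRect(q[:,:2].astype(np.float32)*1000)
    if s[0]<s[1]: s=s[::-1];a+=90
    print(name,len(q),"c",np.round(c,1),"size",np.round(s,1),"long-axis deg",round((a+90)%180-90,1),"z med/max",np.round([np.median(q[:,2]),q[:,2].max()],4))
E
python3 - <<'E'
from h import *
f=np.load("/tmp/t.npz");im=f["im"];P=f["P"]
hsv=cv2.cvtColor(im,cv2.COLOR_RGB2HSV)
H,W=im.shape[:2];v,u=np.mgrid[:H,:W]
box=lambda a,b,c,d:(u>=a)&(u<=b)&(v>=c)&(v<=d)
z=P[...,2]
m=box(255,282,212,260)&(z>0.012);rect(P,m,"level")
m=box(200,240,90,130)&(z>0.01);rect(P,m,"flask")
m=box(250,282,105,140)&(z>0.01);rect(P,m,"tin")
m=box(325,365,120,160)&(z>0.01);rect(P,m,"bowl")
m=box(140,166,232,258)&(z>0.07);rect(P,m,"knob")
m=box(88,222,165,225)&(z>0.03);q=P[m];q=q[~np.isnan(q).any(1)]
A=np.c_[q[:,:2],np.ones(len(q))];print("deck plane z=ax+by+c",np.linalg.lstsq(A,q[:,2],rcond=None)[0])
m=box(75,240,140,240)&(z>0.035);rect(P,m,"deck")
br=(hsv[...,0]>12)&(hsv[...,0]<32)&(hsv[...,1]>100)&box(270,390,155,265)
n,l,st,c=cv2.connectedComponentsWithStats((br&(z>0.05)).astype(np.uint8))
for i in range(1,n):
    if st[i,4]>60: rect(P,l==i,"top mould")
for lo,hi in((.03,.05),(.012,.024)):
    n,l,st,c=cv2.connectedComponentsWithStats((br&(z>lo)&(z<hi)).astype(np.uint8))
    for i in range(1,n):
        if st[i,4]>8: rect(P,l==i,f"layer{lo}")
big=cv2.resize(im[140:270,70:390],None,fx=2.5,fy=2.5,interpolation=cv2.INTER_CUBIC);save("crop0",big)
# knob dark
m=box(140,166,232,258)&(hsv[...,2]<50);rect(P,m,"knobdark")
E
```

```text
level 489 c [453.3 -89.4] size [100.1  39.9] long-axis deg -1.8 z med/max [0.0216 0.0298]
flask 427 c [804.3  62.4] size [55.3 50.3] long-axis deg -66.7 z med/max [0.0808 0.1273]
tin 192 c [781.7 -72.2] size [62.  61.5] long-axis deg -13.2 z med/max [0.033  0.0454]
bowl 533 c [ 738.6 -307.4] size [87.5 86.9] long-axis deg -84.6 z med/max [0.0264 0.0514]
knob 113 c [423.8 220.8] size [45.2 18.9] long-axis deg -11.3 z med/max [0.092 0.103]
deck plane z=ax+by+c [0.08485438 0.00766886 0.00180017]
deck 10037 c [552.2 234.9] size [422.4 248.4] long-axis deg -84.6 z med/max [0.0516 0.0985]
top mould 185 c [ 578.7 -282.4] size [149.9  31.8] long-axis deg 70.2 z med/max [0.0553 0.0634]
top mould 157 c [ 500.8 -258.1] size [150.3  31.3] long-axis deg 69.4 z med/max [0.0564 0.0656]
layer0.03 386 c [ 580.7 -283.4] size [144.1  22.4] long-axis deg 69.9 z med/max [0.0418 0.0498]
layer0.03 23 c [ 607.1 -287.7] size [28.8 14.8] long-axis deg 70.8 z med/max [0.0387 0.0471]
layer0.03 11 c [ 584.6 -223.4] size [30.9  1.3] long-axis deg 70.5 z med/max [0.0452 0.0497]
layer0.03 16 c [ 566.8 -259.5] size 
[... 482 characters left out ...]
ong-axis deg 70.9 z med/max [0.0384 0.0462]
layer0.012 20 c [ 607.8 -288.6] size [23.3 11.1] long-axis deg 67.5 z med/max [0.0223 0.0238]
layer0.012 52 c [ 550.  -264.4] size [42. 23.] long-axis deg -28.0 z med/max [0.0219 0.024 ]
layer0.012 32 c [ 502.6 -194.8] size [50.9 23.6] long-axis deg 44.4 z med/max [0.0192 0.0237]
layer0.012 18 c [ 528.7 -256.8] size [26.4  7.7] long-axis deg -80.4 z med/max [0.0219 0.0237]
layer0.012 18 c [ 484.1 -239.2] size [18.8 12.3] long-axis deg -66.7 z med/max [0.0219 0.024 ]
layer0.012 38 c [ 472.8 -287.6] size [71.9  5. ] long-axis deg 74.7 z med/max [0.0188 0.0234]
knobdark 140 c [433.2 227.6] size [56.5 47.3] long-axis deg -24.1 z med/max [0.0901 0.103 ]
```

View pics/crop0.png

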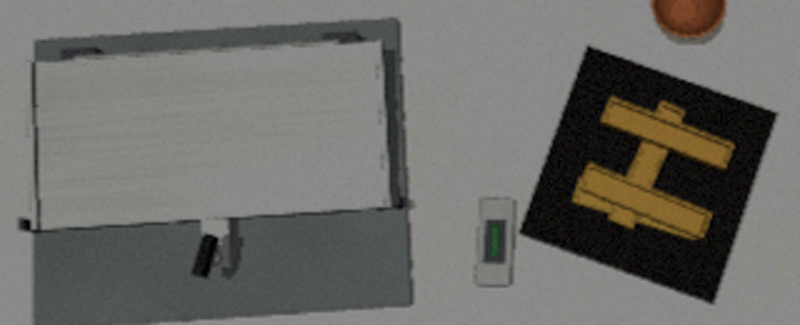

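Run:
```python
from h import *
f=np.load("/tmp/t.npz");im=f["im"];P=f["P"]
v,u=np.mgrid[:420,:560]
r=P[...,2]-(0.0848*P[...,0]+0.0077*P[...,1]+0.0018)
g=im.mean(2); print(g[190,150],g[250,110])
m=((abs(r)<.012)&(g>(g[190,150]+g[250,110])/2)&(u<240)&(u>70)&(v>140)&(v<245)).astype(np.uint8)
m=cv2.morphologyEx(m,cv2.MORPH_OPEN,np.ones((7,7)))
rect(P,m>0,"deck")
for a,b in ((75,90),(218,235)):
  mm=(u>a)&(u<b)&(v>140)&(v<240)&(abs(r)<.02)&(P[...,2]>.035); rect(P,mm,"end")
s=ctrl.state();print(s["position"],s["eef_rot"])
w,_,_=cloud("wrist");save("w0",w)
def go(x,y,yaw):
  yw=np.deg2rad(s["eef_rot"][2]);d=np.array([x,y])-s["position"][:2]
  print("tool x,y cm",(d@[np.cos(yw),np.sin(yw)])*100,(d@[np.sin(yw),-np.cos(yw)])*100,"spin",-np.deg2rad((yaw-s["eef_rot"][2]+180)%360-180))
go(.453,-.089,178.2)
```

```text
133.33333333333334 81.33333333333333
deck 9117 c [558.8 233.9] size [391.6 206.9] long-axis deg -85.0 z med/max [0.0514 0.0673]
end 557 c [545.4 427. ] size [189.9  26.3] long-axis deg 1.6 z med/max [0.0544 0.0703]
end 449 c [580.5  43.5] size [189.3  32.9] long-axis deg 6.5 z med/max [0.0526 0.0728]
[0.17056994 0.6523892  0.23003134] [-1.79879939e+02 -3.24941845e-03  1.65346475e+02]
tool x,y cm -46.079518207880085 -64.58269823215302 spin -0.22433632802328152
```

Emit:
move_arm --pt "-2.56 -3.59 0 0" --pt "-2.56 -3.59 0 0" --pt "-2.56 -3.59 0 0" --pt "-2.56 -3.59 0 0" --pt "-2.56 -3.59 0 0" --pt "-2.56 -3.59 0 0" --pt "-2.56 -3.59 0 0" --pt "-2.56 -3.59 0 0" --jaw 6.5 --newtons 60

```text
clock: 0.95
position: [0.2963, 0.3215, 0.231]
eef_rot: [-180.0, 0.0, 165.4]
contact_force: [1.1, -1.1, 0.4]
grip_width: 0.0654
grasp_force: 0.0
```

Emit:
move_arm --pt "-2.56 -3.59 0 0" --pt "-2.56 -3.59 0 0" --pt "-2.56 -3.59 0 0" --pt "-2.56 -3.59 0 0" --pt "-2.56 -3.59 0 0" --pt "-2.56 -3.59 0 0" --pt "-2.56 -3.59 0 0" --pt "-2.56 -3.59 0 0"

```text
clock: 1.75
position: [0.4218, -0.0082, 0.2313]
eef_rot: [180.0, 0.0, 165.3]
contact_force: [0.2, 0.7, 0.1]
grip_width: 0.0649
grasp_force: 0.0
```

Emit:
move_arm --pt "-2.56 -3.59 0 0" --pt "-2.56 -3.59 0 0" --pt "0 0 0 -0.112" --pt "0 0 0 -0.112" --pt "0 0 0 0" --pt "0 0 0 0"

```text
clock: 2.35
position: [0.4529, -0.0887, 0.2311]
eef_rot: [180.0, -0.0, 178.0]
contact_force: [-0.5, -0.5, 0.3]
grip_width: 0.0653
grasp_force: 0.0
```

```bash
cat >> h.py <<'E'
def go(x,y,yaw):
  s=ctrl.state();yw=np.deg2rad(s["eef_rot"][2]);d=np.array([x,y])-s["position"][:2]
  print("at",np.round(s["position"],4),np.round(s["eef_rot"],1),"t",round(s["clock"],1),"w",round(s["grip_width"],4),"f",round(s["grasp_force"],1),"cf",np.round(s["contact_force"],1),"j6",round(s["joints"][5],1))
  print("-> tool x,y cm",np.round([(d@[np.cos(yw),np.sin(yw)])*100,(d@[np.sin(yw),-np.cos(yw)])*100],2),"spin",round(-np.deg2rad((yaw-s["eef_rot"][2]+180)%360-180),3))
E
python3 - <<'E'
from h import *
w,P,_=cloud("wrist");save("w1",w)
z=P[...,2];m=(z>.014)&(z<.05)&(abs(P[...,0]-.453)<.1)&(abs(P[...,1]+.089)<.08)
n,l,st,c=cv2.connectedComponentsWithStats(m.astype(np.uint8))
for i in range(1,n):
  if st[i,4]>1500: rect(P,l==i,"lvl"); print(st[i])
go(.453,-.089,178.2)
E
```

```text
lvl 3301 c [452.6 -89.3] size [98.8 40. ] long-axis deg -2.0 z med/max [0.0231 0.0281]
[ 258  130   38   90 3301]
at [ 0.4529 -0.0885  0.2311] [180.   -0.  178.1] t 2.4 w 0.0654 f 0.0 cf [ 0.7  0.  -0.2] j6 -102.2
-> tool x,y cm [-0.01 -0.05] spin -0.002
```

View pics/w1.png

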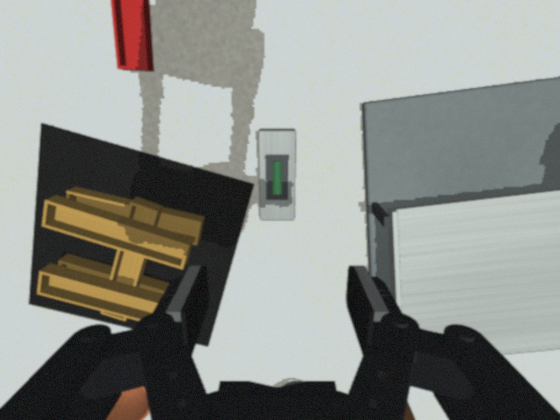

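The wrist view shows the level centred at (277, 175), 1 mm from where I aimed. The pile is on the left and clear.

Emit:
move_arm --pt "0 0 4 0" --pt "0 0 4 0" --pt "0 0 4 0" --pt "0 0 4 0" --pt "0 0 3.5 0" --pt "0 0 2.8 0" --pt "0 0 0 0"

```text
clock: 3.1
position: [0.4489, -0.0872, 0.0045]
eef_rot: [179.9, -0.5, 178.2]
contact_force: [-0.5, 0.1, -0.9]
grip_width: 0.065
grasp_force: 0.0
```

Emit:
move_arm --pt "0 0 0 0" --pt "0 0 0 0" --pt "0 0 0 0" --pt "0 0 0 0" --pt "0 0 0 0" --jaw 3 --newtons 60

```text
clock: 3.6
position: [0.455, -0.0891, 0.0103]
eef_rot: [-180.0, 0.2, 178.2]
contact_force: [-0.4, -0.1, 7.0]
grip_width: 0.0381
grasp_force: 61.7
```

Emit:
move_arm --pt "0 0 -1 0" --pt "0 0 -2 0" --pt "0 0 -3 0" --pt "0 0 -3 0" --pt "0 0 -3 0" --pt "0 0 -3 0" --pt "0 0 0 0"

```text
clock: 4.3
position: [0.4564, -0.0896, 0.1637]
eef_rot: [-179.9, 0.5, 178.2]
contact_force: [0.6, -0.5, -0.9]
grip_width: 0.0382
grasp_force: 60.8
```

```bash
cat >> h.py <<'E'
D0=np.array([.561,.234]);YD=5.0
def slot(px,py):
  a=np.deg2rad(YD);return D0+px*np.array([np.cos(a),np.sin(a)])+py*np.array([-np.sin(a),np.cos(a)])
E
python3 -c "
from h import *
print(slot(0,-.155)); go(*slot(0,-.155),185)"
```

```text
[0.57450914 0.07958982]
at [ 0.4564 -0.0896  0.1637] [-179.9    0.5  178.2] t 4.3 w 0.0382 f 60.8 cf [ 0.6 -0.5 -0.9] j6 -102.3
-> tool x,y cm [-11.26  17.29] spin -0.119
```

Emit:
move_arm --pt "0 0 0 -0.119" --pt "-3.31 3.95 0 0" --pt "-3.31 3.95 0 0" --pt "-3.31 3.95 0 0" --pt "-3.31 3.95 0 0" --pt "0 0 2 0" --pt "0 0 2 0" --pt "0 0 0 0"

```text
clock: 5.1
position: [0.5639, 0.0754, 0.1138]
eef_rot: [-180.0, -0.5, -174.9]
contact_force: [-0.9, -0.5, -2.2]
grip_width: 0.0383
grasp_force: 65.5
```

Run:
```python
from h import *
go(*slot(0,-.155),185)
w,P,_=cloud("side");save("s1",w)
```

```text
at [0.5639 0.0754 0.1138] [-180.    -0.5 -174.9] t 5.1 w 0.0383 f 65.5 cf [-0.9 -0.5 -2.2] j6 -89.9
-> tool x,y cm [-1.09  0.33] spin 0.001
```

View pics/s1.png

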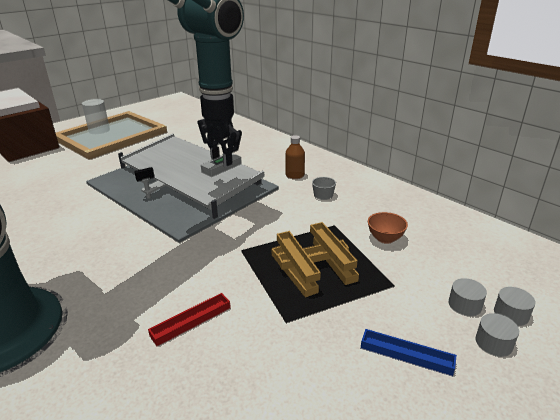

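The level is held above the right end of the deck at (220, 163). I'll let the arm settle, then lower it.

Emit:
move_arm --pt "0 0 0 0" --pt "0 0 0 0" --pt "0 0 0 0" --pt "0 0 0 0"

```text
clock: 5.55
position: [0.5683, 0.0749, 0.1193]
eef_rot: [-180.0, 0.1, -175.0]
contact_force: [0.2, -0.3, -1.5]
grip_width: 0.0381
grasp_force: 65.5
```

Run:
```python
from h import *
go(*slot(0,-.155),185)
```

```text
at [0.5683 0.0749 0.1193] [-1.80e+02  1.00e-01 -1.75e+02] t 5.5 w 0.0381 f 65.5 cf [ 0.2 -0.3 -1.5] j6 -89.9
-> tool x,y cm [-0.66  0.41] spin -0.001
```

Emit:
move_arm --pt "-0.66 0.41 1.5 0" --pt "0 0 2 0" --pt "0 0 1 0" --pt "0 0 0.5 0" --pt "0 0 0.3 0" --pt "0 0 0 0" --pt "0 0 0 0" --pt "0 0 0 0"

```text
clock: 6.35
position: [0.5747, 0.0799, 0.0658]
eef_rot: [-180.0, 0.1, -175.0]
contact_force: [0.4, -0.1, -0.9]
grip_width: 0.0378
grasp_force: 65.6
```

Emit:
move_arm --pt "0 0 0 0" --pt "0 0 0 0" --pt "0 0 0 0" --pt "0 0 0 0" --pt "0 0 -1 0" --pt "0 0 -2 0" --pt "0 0 -4 0" --pt "0 0 -4 0" --jaw 5.4

```text
clock: 7.15
position: [0.5731, 0.0797, 0.1762]
eef_rot: [-180.0, -0.1, -175.0]
contact_force: [0.3, -0.1, -0.2]
grip_width: 0.0539
grasp_force: 0.0
```

Run:
```python
from h import *
w,P,_=cloud("top");save("t2",w)
v,u=np.mgrid[:420,:560]
r=P[...,2]-(0.0848*P[...,0]+0.0077*P[...,1]+0.0018)
m=(r>.012)&(r<.04)&(u>180)&(u<225)&(v>160)&(v<225)&~np.isnan(r); rect(P,m,"lvl")
m=(P[...,2]>.075)&(P[...,2]<.12)&(u>140)&(u<166)&(v>232)&(v<258);rect(P,m,"knob")
go(.422,.222,169)
```

```text
lvl 346 c [559.7  68.5] size [77.6 57.4] long-axis deg 1.2 z med/max [0.0716 0.0837]
  return _methods._mean(a, axis=axis, dtype=dtype,
  ret = ret.dtype.type(ret / rcount)
Traceback (most recent call last):
  File "h.py", line 14, in rect
    print(name,len(q),"c",np.round(c,1),"size",np.round(s,1),"long-axis deg",round((a+90)%180-90,1),"z med/max",np.round([np.median(q[:,2]),q[:,2].max()],4))
                                                                                                                                            ~~~~~~~~~~^^
ValueError: zero-size array to reduction operation maximum which has no identity
```

Emit:
move_arm --pt "0 0 -4 0" --pt "3.45 3.87 0 0" --pt "3.45 3.87 0 0" --pt "3.45 3.87 0 0" --pt "3.45 3.87 0 0" --pt "0 0 0 0.14" --pt "0 0 0 0.14" --pt "0 0 0 0"

```text
clock: 8.0
position: [0.4281, 0.2175, 0.2161]
eef_rot: [180.0, 0.1, 169.0]
contact_force: [-0.1, -0.5, -0.8]
grip_width: 0.0541
grasp_force: 0.0
```

Emit:
move_arm --pt "0 0 0 0" --pt "0 0 0 0" --pt "0 0 0 0" --pt "0 0 0 0"

```text
clock: 8.4
position: [0.4285, 0.2167, 0.2152]
eef_rot: [-180.0, -0.0, 169.0]
contact_force: [-0.0, -0.1, -0.3]
grip_width: 0.0538
grasp_force: 0.0
```

Run:
```python
from h import *
w,P,_=cloud("wrist");save("w3",w)
z=P[...,2]
m=(z>.084)&(z<.105)&(abs(P[...,0]-.422)<.05)&(abs(P[...,1]-.222)<.05);rect(P,m,"knob")
r=P[...,2]-(0.0848*P[...,0]+0.0077*P[...,1]+0.0018)
m=(r>.014)&(r<.04)&(P[...,0]<.65)&(P[...,1]<.13)&(P[...,1]>.03)&(P[...,0]>.5);
if m.sum()>100: rect(P,m,"lvl")
go(.422,.222,169)
```

```text
knob 788 c [424.2 223.2] size [45.7 12. ] long-axis deg -13.1 z med/max [0.0947 0.0969]
lvl 417 c [530.8  73.2] size [34.3 19.1] long-axis deg -85.0 z med/max [0.0699 0.0729]
at [0.4285 0.2167 0.2152] [-180.   -0.  169.] t 8.4 w 0.0538 f 0.0 cf [-0.  -0.2  0.3] j6 -55.1
-> tool x,y cm [0.74 0.39] spin -0.001
```

View pics/w3.png

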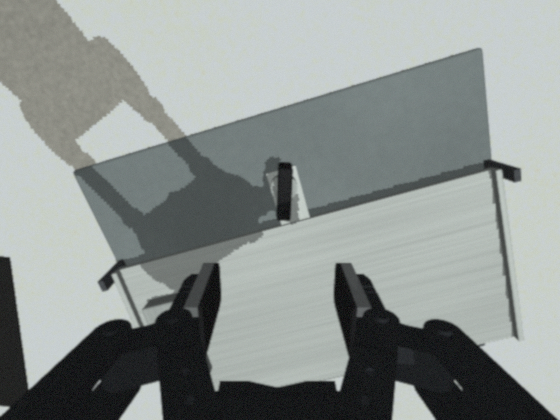

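The knob bar is at (285, 190) with nothing around it.

Emit:
move_arm --pt "0 0 0 0.035" --pt "0.57 0.54 2 0" --pt "0 0 4 0" --pt "0 0 4 0" --pt "0 0 3 0" --pt "0 0 1.7 0" --pt "0 0 0 0" --pt "0 0 0 0"

```text
clock: 9.25
position: [0.4242, 0.2234, 0.0684]
eef_rot: [-180.0, -0.0, 166.9]
contact_force: [0.4, 0.4, 1.2]
grip_width: 0.0538
grasp_force: 0.0
```

Emit:
move_arm --pt "0 0 0 0" --pt "0 0 0 0" --pt "0 0 0 0" --pt "0 0 0 0" --pt "0 0 0 0" --pt "0 0 0 0" --jaw 0.5 --newtons 50

```text
clock: 9.85
position: [0.425, 0.2235, 0.0698]
eef_rot: [180.0, 0.1, 167.0]
contact_force: [-0.6, -1.6, 6.1]
grip_width: 0.0107
grasp_force: 49.2
```

Run:
```python
from h import *
go(.4242,.2232,166.9)
```

```text
at [0.425  0.2235 0.0698] [1.80e+02 1.00e-01 1.67e+02] t 9.8 w 0.0107 f 49.2 cf [-0.6 -1.6  6.1] j6 -52.1
-> tool x,y cm [ 0.07 -0.05] spin 0.001
```

Emit:
move_arm --pt "0 0 0 0.14" --pt "0 0 0 0.14" --pt "0 0 0 0.14" --pt "0 0 0 0.14" --pt "0 0 0 0.14" --pt "0 0 0 0.14" --pt "0 0 0 0.14" --pt "0 0 0 0.14"

```text
clock: 10.65
position: [0.4251, 0.2237, 0.0698]
eef_rot: [179.9, 0.0, 102.5]
contact_force: [0.9, -1.9, 6.0]
grip_width: 0.011
grasp_force: 49.2
```

Emit:
move_arm --pt "0 0 0 0.14" --pt "0 0 0 0.14" --pt "0 0 0 0.14" --pt "0 0 0 0.14" --pt "0 0 0 0.14" --pt "0 0 0 0.14" --pt "0 0 0 0.14" --pt "0 0 0 0.14"

```text
clock: 11.45
position: [0.4253, 0.2235, 0.0698]
eef_rot: [179.9, -0.1, 38.3]
contact_force: [0.2, -1.3, 4.7]
grip_width: 0.011
grasp_force: 49.2
```

```bash
cat >> h.py <<'E'
def tilt(P):
  a=np.deg2rad(YD);ex=np.array([np.cos(a),np.sin(a)]);ey=np.array([-np.sin(a),np.cos(a)])
  X=(P[...,:2]-D0)@ex;Y=(P[...,:2]-D0)@ey;z=P[...,2]
  def fit(m):
    A=np.c_[X[m],Y[m],np.ones(m.sum())];y=z[m]
    for _ in range(4):
      c=np.linalg.lstsq(A,y,rcond=None)[0];k=abs(A@c-y)<.008;A=A[k];y=y[k]
    return np.round(c,4),len(y)
  print("deck",fit((abs(X)<.085)&(Y>-.1)&(Y<.18)&(z>.03)&(z<.075)),"bench",fit((abs(z)<.015)&(Y<-.25)&(Y>-.6)&(abs(X)<.25)))
E
python3 - <<'E'
from h import *
f=np.load("/tmp/t.npz");tilt(f["P"])
go(.4242,.2232,166.9)
w,P,_=cloud("top");tilt(P)
w,P,_=cloud("wrist");tilt(P)
w,P,_=cloud("side");tilt(P);save("s4",w)
E
```

```text
deck (array([0.0853, 0.0006, 0.0512]), 5958) bench (array([-0.0013, -0.0054, -0.0016]), 16594)
at [0.4253 0.2235 0.0698] [ 1.799e+02 -1.000e-01  3.830e+01] t 11.4 w 0.011 f 49.2 cf [ 0.2 -1.3  4.7] j6 76.5
-> tool x,y cm [-0.1  -0.04] spin -2.244
deck (array([0.0164, 0.0011, 0.0582]), 4891) bench (array([-0.0011, -0.0052, -0.0016]), 17056)
deck (array([ 0.0184, -0.0004,  0.0591]), 78033) bench (array([0.0003, 0.0014, 0.0011]), 1591)
deck (array([0.0169, 0.0012, 0.0588]), 2212) bench (array([-0.0017, -0.0054, -0.0012]), 16427)
```

View pics/s4.png

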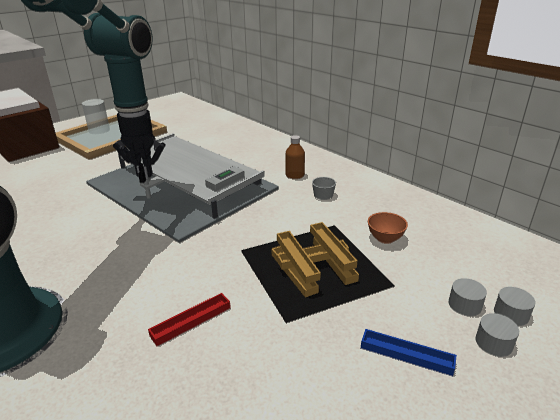

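The level sits flat on the right end of the deck at (225, 178). About 0.018 rad of tilt is left, which is 0.6 rad of turn.

Emit:
move_arm --pt "0 0 0 0.12" --pt "0 0 0 0.12" --pt "0 0 0 0.12" --pt "0 0 0 0.12" --pt "0 0 0 0.12" --pt "0 0 0 0" --pt "0 0 0 0"

```text
clock: 12.3
position: [0.4253, 0.2234, 0.0698]
eef_rot: [180.0, -0.1, 4.3]
contact_force: [1.1, -3.7, 5.8]
grip_width: 0.011
grasp_force: 49.3
```

Emit:
move_arm --pt "0 0 0 0" --pt "0 0 0 0" --pt "0 0 0 0" --pt "0 0 -2 0" --pt "0 0 -3 0" --pt "0 0 -4 0" --pt "0 0 -4 0" --pt "0 0 -4 0" --jaw 4.4

```text
clock: 13.1
position: [0.4235, 0.2234, 0.2394]
eef_rot: [180.0, 0.0, 4.3]
contact_force: [0.5, -0.5, 0.4]
grip_width: 0.044
grasp_force: 0.0
```

Run:
```python
from h import *
w,P,_=cloud("top");tilt(P);save("t5",w)
w,P,_=cloud("side");tilt(P)
im,P,_=cloud("wrist");tilt(P)
go(.5005,-.259,70)
```

```text
deck (array([-0.0006,  0.0004,  0.06  ]), 4906) bench (array([-0.0012, -0.005 , -0.0015]), 17057)
deck (array([-0.0009,  0.0004,  0.0607]), 2567) bench (array([-0.0017, -0.0054, -0.0012]), 16430)
deck (array([ 0.0008, -0.0004,  0.0609]), 41319) bench (array([ 0.0012, -0.0001,  0.0009]), 15227)
at [0.4261 0.2247 0.242 ] [-179.8   -0.4    4.3] t 13.2 w 0.0438 f 0.0 cf [-0.8  0.1 -1. ] j6 110.6
-> tool x,y cm [ 3.83 48.78] spin -1.147
```

Emit:
move_arm --pt "0.32 4.07 0 0" --pt "0.32 4.07 0 0" --pt "0.32 4.07 0 0" --pt "0.32 4.07 0 0" --pt "0.32 4.07 0 0" --pt "0.32 4.07 0 0" --pt "0.32 4.07 0 0" --pt "0.32 4.07 0 0"

```text
clock: 14.05
position: [0.4724, -0.1006, 0.2363]
eef_rot: [-179.9, 0.2, 4.2]
contact_force: [1.9, 0.7, 0.5]
grip_width: 0.0438
grasp_force: 0.0
```

Emit:
move_arm --pt "0.32 4.07 0 0" --pt "0.32 4.07 0 0" --pt "0.32 4.07 0 0" --pt "0.32 4.07 0 0" --pt "0 0 0 -0.143" --pt "0 0 0 -0.143" --pt "0 0 0 -0.143" --pt "0 0 0 -0.143"

```text
clock: 14.85
position: [0.4972, -0.2603, 0.2358]
eef_rot: [-179.8, 0.1, 37.3]
contact_force: [0.3, -0.4, 0.0]
grip_width: 0.0437
grasp_force: 0.0
```

Emit:
move_arm --pt "0 0 0 -0.143" --pt "0 0 0 -0.143" --pt "0 0 0 -0.143" --pt "0 0 0 -0.143" --pt "0 0 0 0" --pt "0 0 0 0" --pt "0 0 0 0"

```text
clock: 15.55
position: [0.498, -0.2605, 0.2374]
eef_rot: [-179.9, -0.0, 69.6]
contact_force: [-0.4, 0.4, -0.3]
grip_width: 0.0441
grasp_force: 0.0
```

```bash
cat >> h.py <<'E'
def brass(P,im,lo,hi,n0=400):
  hsv=cv2.cvtColor(im,cv2.COLOR_RGB2HSV)
  m=(hsv[...,0]>12)&(hsv[...,0]<34)&(hsv[...,1]>90)&(P[...,2]>lo)&(P[...,2]<hi)&(P[...,1]<-.1)
  m=cv2.morphologyEx(m.astype(np.uint8),cv2.MORPH_CLOSE,np.ones((3,3)))
  n,l,st,c=cv2.connectedComponentsWithStats(m)
  for i in range(1,n):
    if st[i,4]>n0: rect(P,l==i,f"brass px{np.round(c[i])}")
E
python3 - <<'E'
from h import *
im,P,_=cloud("wrist");save("w6",im)
brass(P,im,.052,.075,100)
brass(P,im,.03,.044,150)
brass(P,im,.012,.026,150)
go(.5005,-.259,70)
E
```

```text
brass px[361. 169.] 1538 c [ 577.8 -282.2] size [149.8  30.7] long-axis deg 69.8 z med/max [0.0575 0.0604]
brass px[279. 172.] 1161 c [ 500.  -257.5] size [150.7  30. ] long-axis deg 69.4 z med/max [0.0577 0.061 ]
brass px[360. 166.] 2810 c [ 579.5 -283. ] size [144.5  21.2] long-axis deg 69.7 z med/max [0.0428 0.0461]
brass px[279. 170.] 3152 c [ 499.8 -257.8] size [143.6  24.1] long-axis deg 69.3 z med/max [0.0428 0.046 ]
brass px[321. 163.] 515 c [ 543.9 -261.7] size [60.  55.6] long-axis deg 76.9 z med/max [0.0394 0.0456]
brass px[253. 160.] 221 c [ 482.6 -233.7] size [30.1 16.8] long-axis deg 68.8 z med/max [0.0392 0.0413]
brass px[386. 167.] 260 c [ 606.  -287.5] size [30.  15.7] long-axis deg 67.1 z med/max [0.0392 0.0419]
brass px[260. 114.] 224 c [ 509. -203.] size [46.3 29.2] long-axis deg 73.7 z med/max [0.0215 0.026 ]
brass px[257. 159.] 259 c [ 483.2 -235.8] size [21.8 13.1] long-axis deg 68.9 z med/max [0.0248 0.0271]
brass px[319. 162.] 985 c [ 544.4 -262.4] size [52.8 22.1] long-axis deg -23.4 z med/max [0.0248 0.0273]
at [ 0.4981 -0.2606  0.2377] [-179.9   -0.    69.7] t 15.6 w 0.0439 f 0.0 cf [0.1 0.4 0.5] j6 -9.8
-> tool x,y cm [0.23 0.17] spin -0.006
```

View pics/w6.png

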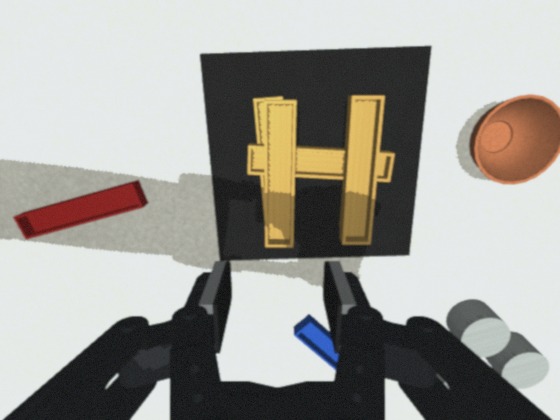

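The pile is as described: top moulds at (279, 172) and (365, 170), mould_3 across beneath them. I'll grasp the near top one at its centre.

Emit:
move_arm --pt "0.36 0.07 3.5 0" --pt "0 0 4 0" --pt "0 0 4 0" --pt "0 0 4 0" --pt "0 0 2.5 0" --pt "0 0 1.5 0" --pt "0 0 0 0" --pt "0 0 0 0"

```text
clock: 16.4
position: [0.501, -0.2581, 0.0442]
eef_rot: [179.9, 0.0, 69.8]
contact_force: [-0.0, -0.5, -0.4]
grip_width: 0.0438
grasp_force: 0.0
```

Emit:
move_arm --pt "0 0 0 0" --pt "0 0 0 0" --pt "0 0 0 0" --pt "0 0 0 0" --jaw 2 --newtons 80

```text
clock: 16.8
position: [0.502, -0.2586, 0.0457]
eef_rot: [179.8, 0.0, 69.8]
contact_force: [-0.8, 0.1, 6.4]
grip_width: 0.028
grasp_force: 79.5
```

Emit:
move_arm --pt "0 0 -0.7 0" --pt "0 0 -1.5 0" --pt "0 0 -3 0" --pt "0 0 -3 0" --pt "0 0 -3 0" --pt "0 0 -2.8 0" --pt "0 0 0 0" --pt "0 0 0 0"

```text
clock: 17.6
position: [0.5003, -0.2576, 0.1838]
eef_rot: [179.9, 0.0, 69.8]
contact_force: [-0.9, -0.2, -3.4]
grip_width: 0.0277
grasp_force: 79.5
```

Run:
```python
from h import *
for y in (.155,.093,.031,-.031,-.093): print(y,slot(0,y))
go(*slot(0,.155),5)
im,P,_=cloud("side");save("s7",im)
```

```text
0.155 [0.54749086 0.38841018]
0.093 [0.55289452 0.32664611]
0.031 [0.55829817 0.26488204]
-0.031 [0.56370183 0.20311796]
-0.093 [0.56910548 0.14135389]
at [ 0.5003 -0.2576  0.1838] [179.9   0.   69.8] t 17.6 w 0.0277 f 79.5 cf [-0.9 -0.2 -3.4] j6 -9.6
-> tool x,y cm [ 62.25 -17.91] spin 1.131
```

View pics/s7.png

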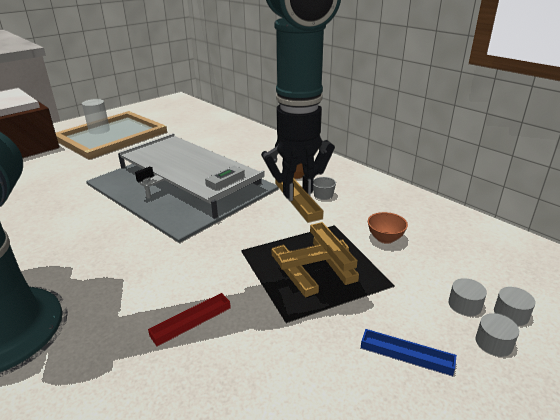

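The near mould came up cleanly and mould_3 did not move. Next stop is the left slot.

Emit:
move_arm --pt "0 0 0 0.1415" --pt "0 0 0 0.1415" --pt "0 0 0 0.1415" --pt "0 0 0 0.1415" --pt "0 0 0 0.1415" --pt "0 0 0 0.1415" --pt "0 0 0 0.1415" --pt "0 0 0 0.1415"

```text
clock: 18.45
position: [0.4984, -0.2566, 0.18]
eef_rot: [-179.8, 0.3, 4.6]
contact_force: [-0.9, -0.1, -2.1]
grip_width: 0.0274
grasp_force: 79.4
```

Emit:
move_arm --pt "0.65 -4 0 0" --pt "0.65 -4 0 0" --pt "0.65 -4 0 0" --pt "0.65 -4 0 0" --pt "0.65 -4 0 0" --pt "0.65 -4 0 0" --pt "0.65 -4 0 0" --pt "0.65 -4 0 0"

```text
clock: 19.25
position: [0.5226, 0.0672, 0.1804]
eef_rot: [180.0, 0.3, 4.9]
contact_force: [1.0, 0.1, -2.8]
grip_width: 0.028
grasp_force: 79.7
```

Emit:
move_arm --pt "0.65 -4 0 0" --pt "0.65 -4 0 0" --pt "0.65 -4 0 0" --pt "0.65 -4 0 0" --pt "0.65 -4 0 0" --pt "0.65 -4 0 0" --pt "0.65 -4 0 0" --pt "0.65 -4 0 0"

```text
clock: 20.05
position: [0.5472, 0.3896, 0.1796]
eef_rot: [179.8, 0.3, 4.9]
contact_force: [1.0, 0.3, -2.9]
grip_width: 0.0279
grasp_force: 79.7
```

Emit:
move_arm --pt "0 0 2 0" --pt "0 0 3 0" --pt "0 0 0 0" --pt "0 0 0 0" --pt "0 0 0 0" --pt "0 0 0 0"

```text
clock: 20.65
position: [0.5501, 0.3892, 0.135]
eef_rot: [-179.9, -0.1, 4.9]
contact_force: [0.3, -0.1, -2.4]
grip_width: 0.0279
grasp_force: 79.9
```

Run:
```python
from h import *
go(*slot(0,.155),5)
im,P,_=cloud("top");save("t8",im)
hsv=cv2.cvtColor(im,cv2.COLOR_RGB2HSV)
m=(hsv[...,0]>12)&(hsv[...,0]<34)&(hsv[...,1]>90)&(P[...,1]>.3)&(P[...,2]>.08);rect(P,m,"held")
```

```text
at [0.5501 0.3892 0.135 ] [-1.799e+02 -1.000e-01  4.900e+00] t 20.6 w 0.0279 f 79.9 cf [ 0.3 -0.1 -2.4] j6 118.3
-> tool x,y cm [-0.26  0.06] spin -0.002
held 592 c [551.9 363.2] size [149.7  84. ] long-axis deg 4.5 z med/max [0.1374 0.5116]
```

View pics/t8.png

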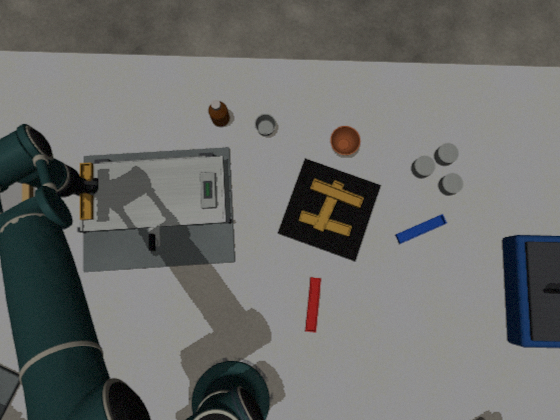

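The held mould is over the left slot at (87, 193), and the pile and level are untouched. Lowering it now.

Emit:
move_arm --pt "-0.26 0.06 1.5 0" --pt "0 0 2 0" --pt "0 0 1.5 0" --pt "0 0 1 0" --pt "0 0 0.6 0" --pt "0 0 0 0" --pt "0 0 0 0" --pt "0 0 0 0"

```text
clock: 21.5
position: [0.5468, 0.3884, 0.0677]
eef_rot: [-180.0, -0.0, 4.9]
contact_force: [0.4, -0.6, -0.4]
grip_width: 0.0279
grasp_force: 80.2
```

Emit:
move_arm --pt "0 0 0 0" --pt "0 0 0 0" --pt "0 0 0 0" --pt "0 0 0 0" --pt "0 0 -1 0" --pt "0 0 -2 0" --pt "0 0 -4 0" --pt "0 0 -4 0" --jaw 3.8

```text
clock: 22.3
position: [0.5458, 0.3877, 0.1781]
eef_rot: [179.9, 0.1, 4.9]
contact_force: [0.6, 0.2, 0.6]
grip_width: 0.0379
grasp_force: 0.0
```

Emit:
move_arm --pt "0 0 -3 0" --pt "0 4 -2 0" --pt "0 4 0 0" --pt "0 4 0 0" --pt "0 4 0 0" --pt "0 4 0 0" --pt "0 4 0 0" --pt "0 4 0 0"

```text
clock: 23.1
position: [0.5706, 0.1076, 0.2285]
eef_rot: [-180.0, -0.1, 4.9]
contact_force: [0.1, 0.1, -0.7]
grip_width: 0.0383
grasp_force: 0.0
```

```bash
cat >> h.py <<'E'
def placed(P,im):
  hsv=cv2.cvtColor(im,cv2.COLOR_RGB2HSV)
  m=(hsv[...,0]>12)&(hsv[...,0]<34)&(hsv[...,1]>90)&(P[...,1]>0)&(P[...,1]<.43)&(P[...,2]>.05)&(P[...,2]<.1)&(P[...,0]>.45)&(P[...,0]<.66)
  n,l,st,c=cv2.connectedComponentsWithStats(m.astype(np.uint8))
  for i in range(1,n):
    if st[i,4]>100: rect(P,l==i,"placed")
E
python3 - <<'E'
from h import *
im,P,_=cloud("top");save("t9",im);placed(P,im)
go(.5778,-.2822,69.8)
E
```

```text
placed 625 c [546.8 392.2] size [150.4  40.8] long-axis deg 5.1 z med/max [0.066  0.0849]
at [0.571  0.1019 0.2284] [ 1.797e+02 -1.000e-01  4.800e+00] t 23.1 w 0.0379 f 0.0 cf [-0.2 -3.2 -0.9] j6 93.1
-> tool x,y cm [-2.53 38.33] spin -1.135
```

Emit:
move_arm --pt "-0.25 3.83 0 0" --pt "-0.25 3.83 0 0" --pt "-0.25 3.83 0 0" --pt "-0.25 3.83 0 0" --pt "-0.25 3.83 0 0" --pt "-0.25 3.83 0 0" --pt "-0.25 3.83 0 0" --pt "-0.25 3.83 0 0" --jaw 4.4

```text
clock: 23.95
position: [0.5769, -0.1993, 0.2283]
eef_rot: [180.0, -0.1, 4.9]
contact_force: [0.4, 0.8, 0.6]
grip_width: 0.0441
grasp_force: 0.0
```

Emit:
move_arm --pt "-0.25 3.83 0 0" --pt "-0.25 3.83 0 0" --pt "0 0 0 -0.142" --pt "0 0 0 -0.142" --pt "0 0 0 -0.142" --pt "0 0 0 -0.142" --pt "0 0 0 -0.142" --pt "0 0 0 -0.142"

```text
clock: 24.75
position: [0.5786, -0.2745, 0.2282]
eef_rot: [180.0, -0.0, 54.1]
contact_force: [-0.1, -0.8, 0.3]
grip_width: 0.0441
grasp_force: 0.0
```

Emit:
move_arm --pt "0 0 0 -0.142" --pt "0 0 0 -0.142" --pt "0 0 0 0" --pt "0 0 0 0" --pt "0 0 0 0" --pt "0 0 0 0"

```text
clock: 25.35
position: [0.5784, -0.2745, 0.2274]
eef_rot: [180.0, -0.0, 69.9]
contact_force: [0.0, -0.5, -0.2]
grip_width: 0.044
grasp_force: 0.0
```

Run:
```python
from h import *
im,P,_=cloud("wrist");save("w10",im)
brass(P,im,.052,.075,100)
brass(P,im,.033,.044,150)
brass(P,im,.012,.028,150)
go(.5778,-.2822,69.8)
```

```text
brass px[280. 186.] 1226 c [ 577.9 -282.3] size [150.5  30.1] long-axis deg 69.8 z med/max [0.0576 0.0602]
brass px[280. 183.] 3221 c [ 577.6 -282.9] size [142.9  24.1] long-axis deg 69.8 z med/max [0.0427 0.045 ]
brass px[211. 177.] 972 c [ 520.3 -250.3] size [99.5 30.6] long-axis deg -23.6 z med/max [0.0392 0.0421]
brass px[307. 183.] 247 c [ 603.8 -286.4] size [30.2 19.6] long-axis deg 67.8 z med/max [0.0393 0.0419]
brass px[196. 138.] 679 c [ 535.3 -214.2] size [96.6 49.8] long-axis deg -23.0 z med/max [0.0214 0.0291]
brass px[301. 140.] 229 c [ 618.6 -247.6] size [55.2 18.8] long-axis deg 70.2 z med/max [0.0217 0.0276]
brass px[219. 177.] 1798 c [ 520.7 -252.5] size [95.8 21.5] long-axis deg -23.7 z med/max [0.0247 0.0295]
brass px[303. 182.] 291 c [ 602.  -287.9] size [21.  15.7] long-axis deg 66.2 z med/max [0.0248 0.0296]
brass px[204. 223.] 641 c [ 483.5 -292.1] size [69.1 30.5] long-axis deg 73.9 z med/max [0.0209 0.0232]
brass px[297. 222.] 163 c [ 580.9 -332.3] size [59.4  3.1] long-axis deg 68.8 z med/max [0.0215 0.0236]
at [ 0.5784 -0.2745  0.2274] [180.   -0.   69.9] t 25.4 w 0.0442 f 0.0 cf [ 0.2 -0.3  0. ] j6 -7.6
-> tool x,y cm [-0.74  0.21] spin 0.002
```

Emit:
move_arm --pt "-0.74 0.21 3.4 0" --pt "0 0 4 0" --pt "0 0 4 0" --pt "0 0 4 0" --pt "0 0 2 0" --pt "0 0 1 0" --pt "0 0 0 0" --pt "0 0 0 0"

```text
clock: 26.2
position: [0.5789, -0.2828, 0.0446]
eef_rot: [179.9, 0.0, 70.0]
contact_force: [-0.1, -0.1, -0.2]
grip_width: 0.0437
grasp_force: 0.0
```

Emit:
move_arm --pt "0 0 0 0" --pt "0 0 0 0" --pt "0 0 0 0" --pt "0 0 0 0" --jaw 2 --newtons 80

```text
clock: 26.6
position: [0.5795, -0.2832, 0.046]
eef_rot: [179.8, 0.0, 70.0]
contact_force: [-1.2, -0.3, 6.3]
grip_width: 0.0277
grasp_force: 79.7
```

Emit:
move_arm --pt "0 0 -0.7 0" --pt "0 0 -1.5 0" --pt "0 0 -3 0" --pt "0 0 -3 0" --pt "0 0 -3 0" --pt "0 0 -2.8 0" --pt "0 0 0 0" --pt "0 0 0 0"

```text
clock: 27.4
position: [0.5779, -0.2823, 0.1839]
eef_rot: [179.9, 0.0, 70.0]
contact_force: [0.5, 0.5, -3.6]
grip_width: 0.0278
grasp_force: 79.5
```

Emit:
move_arm --pt "0 0 0 0.1415" --pt "0 0 0 0.1415" --pt "0 0 0 0.1415" --pt "0 0 0 0.1415" --pt "0 0 0 0.1415" --pt "0 0 0 0.1415" --pt "0 0 0 0.1415" --pt "0 0 0 0.1415"

```text
clock: 28.2
position: [0.5759, -0.2812, 0.1797]
eef_rot: [-179.8, 0.3, 4.8]
contact_force: [0.1, -0.2, -2.7]
grip_width: 0.0279
grasp_force: 79.4
```

Run:
```python
from h import *
go(*slot(0,.093),5)
```

```text
at [ 0.5759 -0.2812  0.1797] [-179.8    0.3    4.8] t 28.2 w 0.0279 f 79.4 cf [ 0.1 -0.2 -2.7] j6 56.9
-> tool x,y cm [  2.8  -60.77] spin -0.003
```

Emit:
move_arm --pt "0.16 -3.8 0 0" --pt "0.16 -3.8 0 0" --pt "0.16 -3.8 0 0" --pt "0.16 -3.8 0 0" --pt "0.16 -3.8 0 0" --pt "0.16 -3.8 0 0" --pt "0.16 -3.8 0 0" --pt "0.16 -3.8 0 0"

```text
clock: 29.0
position: [0.5609, 0.0232, 0.1802]
eef_rot: [-180.0, 0.3, 5.1]
contact_force: [-0.2, 0.4, -2.6]
grip_width: 0.0278
grasp_force: 79.7
```

Emit:
move_arm --pt "0.16 -3.8 0 0" --pt "0.16 -3.8 0 0" --pt "0.16 -3.8 0 0" --pt "0.16 -3.8 0 0" --pt "0.16 -3.8 0 0" --pt "0.16 -3.8 0 0" --pt "0.16 -3.8 0 0" --pt "0.16 -3.8 0 0"

```text
clock: 29.8
position: [0.5467, 0.3262, 0.1798]
eef_rot: [179.9, 0.3, 5.2]
contact_force: [0.9, 0.3, -4.2]
grip_width: 0.0276
grasp_force: 79.7
```

Emit:
move_arm --pt "0 0 2 0" --pt "0 0 3 0" --pt "0 0 0 0" --pt "0 0 0 0" --pt "0 0 0 0" --pt "0 0 0 0"

```text
clock: 30.4
position: [0.5499, 0.3258, 0.1349]
eef_rot: [-179.9, -0.1, 5.1]
contact_force: [0.1, 0.0, -2.5]
grip_width: 0.0276
grasp_force: 79.9
```

Run:
```python
from h import *
go(*slot(0,.093),5)
```

```text
at [0.5499 0.3258 0.1349] [-1.799e+02 -1.000e-01  5.100e+00] t 30.4 w 0.0276 f 79.9 cf [ 0.1  0.  -2.5] j6 113.3
-> tool x,y cm [ 0.31 -0.06] spin 0.002
```

Emit:
move_arm --pt "0.31 -0.06 1.5 0" --pt "0 0 2 0" --pt "0 0 1.5 0" --pt "0 0 1 0" --pt "0 0 0.6 0" --pt "0 0 0 0" --pt "0 0 0 0" --pt "0 0 0 0"

```text
clock: 31.2
position: [0.5522, 0.3267, 0.0675]
eef_rot: [-180.0, -0.0, 5.1]
contact_force: [-0.5, 0.3, -2.4]
grip_width: 0.0277
grasp_force: 80.0
```

Emit:
move_arm --pt "0 0 0 0" --pt "0 0 0 0" --pt "0 0 0 0" --pt "0 0 0 0" --pt "0 0 -1 0" --pt "0 0 -2 0" --pt "0 0 -4 0" --pt "0 0 -4 0" --jaw 3.8

```text
clock: 32.0
position: [0.5511, 0.3261, 0.1782]
eef_rot: [180.0, 0.1, 5.1]
contact_force: [1.1, 0.1, -0.4]
grip_width: 0.0381
grasp_force: 0.0
```

Emit:
move_arm --pt "0 0 -3 0" --pt "0 4 -2 0" --pt "0 4 0 0" --pt "0 4 0 0" --pt "0 4 0 0" --pt "0 4 0 0" --pt "0 4 0 0" --pt "0 4 0 0"

```text
clock: 32.8
position: [0.577, 0.0461, 0.2284]
eef_rot: [180.0, -0.1, 5.2]
contact_force: [1.0, -0.4, -0.9]
grip_width: 0.0382
grasp_force: 0.0
```

Run:
```python
from h import *
im,P,_=cloud("top");save("t11",im);placed(P,im);tilt(P)
brass(P,im,.033,.065,60)
brass(P,im,.01,.03,60)
go(.544,-.262,-22.5)
```

```text
placed 651 c [552.  326.3] size [150.   32.5] long-axis deg 5.1 z med/max [0.0662 0.0838]
placed 669 c [549.4 391.7] size [155.7  41.6] long-axis deg 5.1 z med/max [0.0667 0.0851]
deck (array([0.0001, 0.01  , 0.0603]), 3742) bench (array([-0.0016, -0.0066, -0.002 ]), 17767)
brass px[329. 206.] 147 c [ 544.5 -261. ] size [151.   30.1] long-axis deg -23.4 z med/max [0.0388 0.0447]
brass px[330. 207.] 886 c [ 545.2 -271.2] size [159.  150.8] long-axis deg -19.6 z med/max [0.0219 0.0436]
at [0.5775 0.0403 0.2285] [ 1.797e+02 -1.000e-01  5.000e+00] t 32.9 w 0.0383 f 0.0 cf [ 0.1 -2.8  0.1] j6 86.8
-> tool x,y cm [-5.98 29.82] spin 0.48
```

View pics/t11.png

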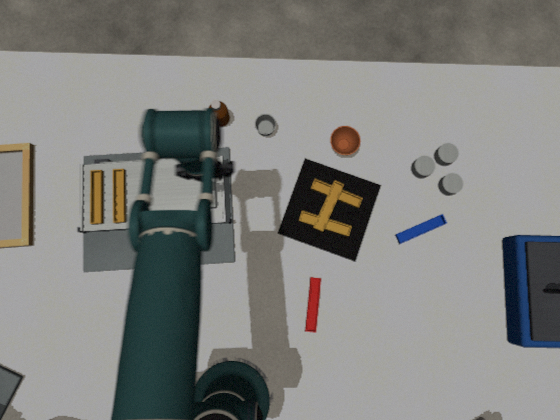

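Two moulds are placed at (97, 197) and (120, 196). The pile still holds mould_3 and the two bottom moulds, none of them shifted.

Emit:
move_arm --pt "-0.745 3.72 0 0" --pt "-0.745 3.72 0 0" --pt "-0.745 3.72 0 0" --pt "-0.745 3.72 0 0" --pt "-0.745 3.72 0 0" --pt "-0.745 3.72 0 0" --pt "-0.745 3.72 0 0" --pt "-0.745 3.72 0 0" --jaw 4.4

```text
clock: 33.65
position: [0.5441, -0.2555, 0.2283]
eef_rot: [180.0, -0.1, 5.1]
contact_force: [0.2, 0.1, 0.8]
grip_width: 0.0437
grasp_force: 0.0
```

Emit:
move_arm --pt "0 0 0 0.124" --pt "0 0 0 0.124" --pt "0 0 0 0.124" --pt "0 0 0 0.124" --pt "0 0 0 0" --pt "0 0 0 0" --pt "0 0 0 0" --pt "0 0 0 0"

```text
clock: 34.45
position: [0.5443, -0.254, 0.2274]
eef_rot: [180.0, -0.0, -23.2]
contact_force: [1.0, 0.4, 0.7]
grip_width: 0.0437
grasp_force: 0.0
```

Run:
```python
from h import *
im,P,_=cloud("wrist");save("w12",im)
brass(P,im,.034,.065,100)
brass(P,im,.017,.0232,100)
go(.5445,-.261,-23.4)
```

```text
brass px[283. 174.] 1102 c [ 544.  -260.2] size [150.3  29.9] long-axis deg -23.7 z med/max [0.0395 0.0426]
brass px[336. 127.] 539 c [ 569.9 -324.2] size [66.1 30.2] long-axis deg 68.8 z med/max [0.0215 0.0238]
brass px[237. 130.] 432 c [ 602.7 -239.7] size [53.2 30.1] long-axis deg 68.7 z med/max [0.0215 0.0242]
brass px[331. 211.] 571 c [ 484.9 -289.3] size [73.1 31.1] long-axis deg 74.3 z med/max [0.0211 0.0234]
brass px[244. 221.] 385 c [ 509.8 -203.2] size [47.9 30.9] long-axis deg 73.7 z med/max [0.0213 0.0238]
at [ 0.5443 -0.2541  0.2274] [180.   -0.  -23.2] t 34.5 w 0.044 f 0.0 cf [-0.4 -0.7 -0.1] j6 85.8
-> tool x,y cm [0.29 0.63] spin 0.003
```

Emit:
move_arm --pt "0.21 0.57 3.9 0.008" --pt "0 0 4 0" --pt "0 0 4 0" --pt "0 0 4 0" --pt "0 0 2.5 0" --pt "0 0 1.5 0" --pt "0 0 0 0" --pt "0 0 0 0"

```text
clock: 35.3
position: [0.5447, -0.2606, 0.0292]
eef_rot: [180.0, -0.1, -23.7]
contact_force: [0.5, -0.1, -0.1]
grip_width: 0.0442
grasp_force: 0.0
```

Emit:
move_arm --pt "0 0 0 0" --pt "0 0 0 0" --pt "0 0 0 0" --pt "0 0 0 0" --jaw 2 --newtons 80

```text
clock: 35.7
position: [0.5458, -0.2612, 0.031]
eef_rot: [180.0, -0.3, -23.7]
contact_force: [-1.3, 0.5, 6.3]
grip_width: 0.0273
grasp_force: 79.7
```

Emit:
move_arm --pt "0 0 -0.7 0" --pt "0 0 -1.5 0" --pt "0 0 -3 0" --pt "0 0 -3 0" --pt "0 0 -3 0" --pt "0 0 -3 0" --pt "0 0 -1.5 0" --pt "0 0 0 0"

```text
clock: 36.5
position: [0.5457, -0.2611, 0.189]
eef_rot: [180.0, -0.4, -23.7]
contact_force: [1.0, -0.3, -2.3]
grip_width: 0.0272
grasp_force: 79.3
```

Emit:
move_arm --pt "0 0 0 -0.125" --pt "0 0 0 -0.125" --pt "0 0 0 -0.125" --pt "0 0 0 -0.125" --pt "0 0 0 0" --pt "0 0 0 0" --pt "0 0 0 0"

```text
clock: 37.2
position: [0.5434, -0.2599, 0.1843]
eef_rot: [-180.0, 0.1, 4.8]
contact_force: [0.3, 0.9, -2.5]
grip_width: 0.0275
grasp_force: 79.2
```

Run:
```python
from h import *
go(*slot(0,.031),5)
im,P,_=cloud("side");save("s13",im)
```

```text
at [ 0.5434 -0.2599  0.1843] [-1.8e+02  1.0e-01  4.8e+00] t 37.2 w 0.0275 f 79.2 cf [ 0.3  0.9 -2.5] j6 57.3
-> tool x,y cm [  5.87 -52.17] spin -0.004
```

View pics/s13.png

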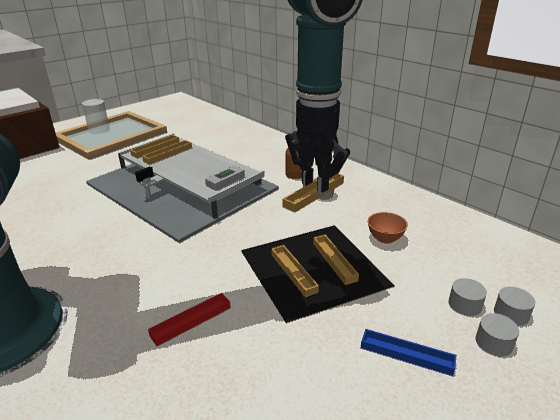

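mould_3 was lifted clean. Both bottom moulds lie at (295, 270) and (335, 258).

Emit:
move_arm --pt "0.42 -3.73 0 0" --pt "0.42 -3.73 0 0" --pt "0.42 -3.73 0 0" --pt "0.42 -3.73 0 0" --pt "0.42 -3.73 0 0" --pt "0.42 -3.73 0 0" --pt "0.42 -3.73 0 0"

```text
clock: 37.95
position: [0.5507, 0.0039, 0.1855]
eef_rot: [180.0, -0.0, 4.8]
contact_force: [1.3, 0.3, -2.1]
grip_width: 0.0273
grasp_force: 79.4
```

Emit:
move_arm --pt "0.42 -3.73 0 0" --pt "0.42 -3.73 0 0" --pt "0.42 -3.73 0 0" --pt "0.42 -3.73 0 0" --pt "0.42 -3.73 0 0" --pt "0.42 -3.73 0 0" --pt "0.42 -3.73 0 0"

```text
clock: 38.65
position: [0.5576, 0.2667, 0.1853]
eef_rot: [180.0, -0.0, 4.9]
contact_force: [1.2, -0.4, -1.3]
grip_width: 0.0275
grasp_force: 79.4
```

Emit:
move_arm --pt "0 0 2 0" --pt "0 0 3 0" --pt "0 0 0 0" --pt "0 0 0 0" --pt "0 0 0 0" --pt "0 0 0 0"

```text
clock: 39.25
position: [0.5591, 0.2653, 0.1373]
eef_rot: [-179.9, -0.2, 4.9]
contact_force: [0.7, -0.2, -1.7]
grip_width: 0.0274
grasp_force: 79.6
```

Run:
```python
from h import *
go(*slot(0,.031),5)
```

```text
at [0.5591 0.2653 0.1373] [-179.9   -0.2    4.9] t 39.2 w 0.0274 f 79.6 cf [ 0.7 -0.2 -1.7] j6 108.2
-> tool x,y cm [-0.09  0.04] spin -0.002
```

Emit:
move_arm --pt "-0.09 0.04 1.5 0" --pt "0 0 2 0" --pt "0 0 1.5 0" --pt "0 0 1 0" --pt "0 0 0.5 0" --pt "0 0 0 0" --pt "0 0 0 0" --pt "0 0 0 0"

```text
clock: 40.05
position: [0.5573, 0.2648, 0.0705]
eef_rot: [-180.0, -0.0, 4.9]
contact_force: [-0.4, -1.0, -2.3]
grip_width: 0.0276
grasp_force: 79.6
```

Emit:
move_arm --pt "0 0 0 0" --pt "0 0 0 0" --pt "0 0 0 0" --pt "0 0 0 0" --pt "0 0 -1 0" --pt "0 0 -2 0" --pt "0 0 -4 0" --pt "0 0 -4 0" --jaw 3.8

```text
clock: 40.85
position: [0.5562, 0.2643, 0.1812]
eef_rot: [180.0, 0.1, 4.9]
contact_force: [1.1, 0.8, 0.7]
grip_width: 0.0378
grasp_force: 0.0
```

Emit:
move_arm --pt "0 0 -3 0" --pt "-0.8 4 -2 0" --pt "-0.8 4 0 0" --pt "-0.8 4 0 0" --pt "-0.8 4 0 0" --pt "-0.8 4 0 0" --pt "-0.8 4 0 0" --pt "-0.8 4 0 0"

```text
clock: 41.65
position: [0.5248, -0.0207, 0.2314]
eef_rot: [180.0, -0.1, 4.9]
contact_force: [1.0, -0.3, -0.2]
grip_width: 0.0382
grasp_force: 0.0
```

Emit:
move_arm --pt "-0.8 4 0 0" --pt "-0.8 4 0 0" --pt "-0.8 4 0 0" --pt "-0.8 4 0 0" --pt "-0.8 4 0 0" --pt "0 0 0 0" --pt "0 0 0 0" --pt "0 0 0 0" --jaw 4.4

```text
clock: 42.45
position: [0.5025, -0.221, 0.2306]
eef_rot: [-180.0, -0.0, 4.9]
contact_force: [0.5, 0.8, -0.2]
grip_width: 0.044
grasp_force: 0.0
```

Run:
```python
from h import *
im,P,_=cloud("top");placed(P,im);tilt(P)
brass(P,im,.01,.05,60)
im,P,_=cloud("wrist")
brass(P,im,.017,.035,100)
go(.4965,-.246,72)
```

```text
placed 651 c [551.9 326.3] size [150.3  33.3] long-axis deg 5.5 z med/max [0.0662 0.0852]
placed 638 c [558.1 267.4] size [156.2  38.2] long-axis deg 4.9 z med/max [0.065  0.0838]
placed 672 c [549.1 391.9] size [155.3  42.1] long-axis deg 4.5 z med/max [0.066  0.0851]
deck (array([0.0014, 0.0103, 0.0605]), 5139) bench (array([-0.0025, -0.0044, -0.0013]), 11438)
brass px[320. 222.] 176 c [ 499.2 -240.3] size [126.   30.7] long-axis deg 74.4 z med/max [0.0158 0.0267]
brass px[347. 100.] 1226 c [ 584.8 -285.3] size [150.4  30.1] long-axis deg 68.8 z med/max [0.0216 0.0242]
brass px[305. 184.] 1111 c [ 495.1 -252.5] size [150.3  30.7] long-axis deg 73.8 z med/max [0.0213 0.0237]
at [ 0.5026 -0.2205  0.2305] [-180.   -0.    5.] t 42.5 w 0.0443 f 0.0 cf [0.2 0.9 0.1] j6 58.7
-> tool x,y cm [-0.83  2.49] spin -1.169
```

Emit:
move_arm --pt "-1.03 3.12 0 0" --pt "0 0 0 -0.1335" --pt "0 0 0 -0.1335" --pt "0 0 0 -0.1335" --pt "0 0 0 -0.1335" --pt "0 0 0 -0.1335" --pt "0 0 0 -0.1335" --pt "0 0 0 -0.1335"

```text
clock: 43.35
position: [0.4952, -0.2524, 0.2304]
eef_rot: [-180.0, -0.0, 58.9]
contact_force: [0.0, 0.4, -0.5]
grip_width: 0.0441
grasp_force: 0.0
```

Emit:
move_arm --pt "0 0 0 -0.1335" --pt "0 0 0 -0.1335" --pt "0 0 4 0" --pt "0 0 4 0" --pt "0 0 0 0" --pt "0 0 0 0" --pt "0 0 0 0" --pt "0 0 0 0"

```text
clock: 44.15
position: [0.4966, -0.2545, 0.1531]
eef_rot: [179.7, 0.1, 73.8]
contact_force: [-0.1, 0.6, 0.6]
grip_width: 0.0441
grasp_force: 0.0
```

Run:
```python
from h import *
im,P,_=cloud("wrist")
brass(P,im,.017,.035,100)
go(.4951,-.2525,73.8)
```

```text
brass px[275. 188.] 1527 c [ 494.8 -253.2] size [149.5  30.1] long-axis deg 73.8 z med/max [0.0216 0.0239]
brass px[386. 193.] 2076 c [ 584.6 -285.7] size [150.2  31. ] long-axis deg 68.8 z med/max [0.0215 0.0243]
at [ 0.4964 -0.2545  0.1528] [1.798e+02 1.000e-01 7.380e+01] t 44.2 w 0.0442 f 0.0 cf [ 0.1 -0.3  0.4] j6 -13.5
-> tool x,y cm [ 0.16 -0.18] spin -0.001
```

Emit:
move_arm --pt "0.11 -0.19 3 0" --pt "0 0 4 0" --pt "0 0 3.5 0" --pt "0 0 2.5 0" --pt "0 0 0.9 0" --pt "0 0 0 0" --pt "0 0 0 0"

```text
clock: 44.9
position: [0.4947, -0.253, 0.013]
eef_rot: [179.8, 0.0, 73.8]
contact_force: [0.1, 0.7, -0.3]
grip_width: 0.0439
grasp_force: 0.0
```

Emit:
move_arm --pt "0 0 0 0" --pt "0 0 0 0" --pt "0 0 0 0" --pt "0 0 0 0" --jaw 2 --newtons 80

```text
clock: 45.3
position: [0.4952, -0.2533, 0.014]
eef_rot: [179.7, 0.1, 73.8]
contact_force: [-0.8, 0.2, 5.3]
grip_width: 0.0274
grasp_force: 79.2
```

Emit:
move_arm --pt "0 0 -0.7 0" --pt "0 0 -1.5 0" --pt "0 0 -3.5 0" --pt "0 0 -3.5 0" --pt "0 0 -3.5 0" --pt "0 0 -3.5 0" --pt "0 0 -1.3 0" --pt "0 0 0 0"

```text
clock: 46.1
position: [0.4949, -0.2531, 0.1896]
eef_rot: [179.7, 0.1, 73.8]
contact_force: [0.5, -0.1, -3.3]
grip_width: 0.0272
grasp_force: 79.4
```

Emit:
move_arm --pt "0 0 0 0.15" --pt "0 0 0 0.15" --pt "0 0 0 0.15" --pt "0 0 0 0.15" --pt "0 0 0 0.15" --pt "0 0 0 0.15" --pt "0 0 0 0.15" --pt "0 0 0 0.15"

```text
clock: 46.9
position: [0.4916, -0.2512, 0.1831]
eef_rot: [-179.8, 0.2, 4.6]
contact_force: [0.3, -0.1, -1.7]
grip_width: 0.027
grasp_force: 79.4
```

Run:
```python
from h import *
go(*slot(0,-.031),5)
```

```text
at [ 0.4916 -0.2512  0.1831] [-179.8    0.2    4.6] t 46.9 w 0.027 f 79.4 cf [ 0.3 -0.1 -1.7] j6 55.7
-> tool x,y cm [ 10.87 -44.7 ] spin -0.006
```

Emit:
move_arm --pt "0.9 -3.73 0 0" --pt "0.9 -3.73 0 0" --pt "0.9 -3.73 0 0" --pt "0.9 -3.73 0 0" --pt "0.9 -3.73 0 0" --pt "0.9 -3.73 0 0"

```text
clock: 47.5
position: [0.5258, -0.0229, 0.1834]
eef_rot: [-180.0, 0.3, 5.0]
contact_force: [0.6, -0.0, -2.2]
grip_width: 0.027
grasp_force: 79.5
```

Emit:
move_arm --pt "0.9 -3.73 0 0" --pt "0.9 -3.73 0 0" --pt "0.9 -3.73 0 0" --pt "0.9 -3.73 0 0" --pt "0.9 -3.73 0 0" --pt "0.9 -3.73 0 0"

```text
clock: 48.1
position: [0.5601, 0.2041, 0.1831]
eef_rot: [179.9, 0.3, 5.0]
contact_force: [1.0, 0.3, -2.9]
grip_width: 0.0272
grasp_force: 79.5
```

Emit:
move_arm --pt "0 0 2 0" --pt "0 0 3 0" --pt "0 0 0 0" --pt "0 0 0 0" --pt "0 0 0 0" --pt "0 0 0 0"

```text
clock: 48.7
position: [0.5629, 0.2031, 0.1378]
eef_rot: [-180.0, -0.1, 5.0]
contact_force: [0.2, -0.3, -1.4]
grip_width: 0.0272
grasp_force: 79.6
```

Run:
```python
from h import *
go(*slot(0,-.031),5)
```

```text
at [0.5629 0.2031 0.1378] [-1.8e+02 -1.0e-01  5.0e+00] t 48.7 w 0.0272 f 79.6 cf [ 0.2 -0.3 -1.4] j6 102.5
-> tool x,y cm [0.08 0.  ] spin -0.001
```

Emit:
move_arm --pt "0.08 0 1.5 0" --pt "0 0 2 0" --pt "0 0 1.5 0" --pt "0 0 1 0" --pt "0 0 0.45 0" --pt "0 0 0 0" --pt "0 0 0 0" --pt "0 0 0 0"

```text
clock: 49.5
position: [0.5631, 0.2033, 0.0722]
eef_rot: [-180.0, -0.1, 5.0]
contact_force: [-0.1, 0.7, -2.1]
grip_width: 0.027
grasp_force: 79.6
```

Emit:
move_arm --pt "0 0 0 0" --pt "0 0 0 0" --pt "0 0 0 0" --pt "0 0 0 0" --pt "0 0 -1 0" --pt "0 0 -2 0" --pt "0 0 -4 0" --pt "0 0 -4 0" --jaw 3.8

```text
clock: 50.3
position: [0.5619, 0.2029, 0.1827]
eef_rot: [180.0, 0.1, 5.0]
contact_force: [-0.6, -0.1, -0.2]
grip_width: 0.0381
grasp_force: 0.0
```

Emit:
move_arm --pt "0 0 -3 0" --pt "-0.2 4 -2 0" --pt "-0.2 4 0 0" --pt "-0.2 4 0 0" --pt "-0.2 4 0 0" --pt "-0.2 4 0 0" --pt "-0.2 4 0 0" --pt "-0.2 4 0 0"

```text
clock: 51.1
position: [0.5731, -0.0786, 0.2329]
eef_rot: [180.0, -0.1, 5.0]
contact_force: [1.0, -0.2, -0.1]
grip_width: 0.0382
grasp_force: 0.0
```

Emit:
move_arm --pt "-0.2 4 0 0" --pt "-0.2 4 0 0" --pt "-0.2 4 0 0" --pt "-0.2 4 0 0" --pt "-0.2 4 0 0" --pt "0 0 0 0" --pt "0 0 0 0" --pt "0 0 0 0" --jaw 4.4

```text
clock: 51.9
position: [0.5805, -0.2763, 0.2321]
eef_rot: [-180.0, -0.0, 5.0]
contact_force: [0.9, 1.0, -0.0]
grip_width: 0.0439
grasp_force: 0.0
```

Run:
```python
from h import *
im,P,_=cloud("top");placed(P,im);tilt(P)
v,u=np.mgrid[:420,:560]
r=P[...,2];m=(r>.074)&(r<.1)&(P[...,1]<.12)&(P[...,1]>.03)&(P[...,0]>.45)&(P[...,0]<.7)
if m.sum()>50: rect(P,m,"lvl")
go(.5847,-.2855,68.8)
```

```text
placed 614 c [564.8 205.8] size [155.6  37.2] long-axis deg 5.2 z med/max [0.0646 0.0866]
placed 654 c [551.9 326.4] size [150.8  32.9] long-axis deg 5.0 z med/max [0.0657 0.0835]
placed 636 c [557.5 267.1] size [155.3  39.4] long-axis deg 5.1 z med/max [0.0652 0.0856]
placed 670 c [548.7 392.6] size [154.1  41.4] long-axis deg 4.7 z med/max [0.0664 0.0846]
deck (array([0.0009, 0.0063, 0.0609]), 4927) bench (array([-0.0009, -0.0046, -0.0014]), 10569)
lvl 522 c [597.3  77.2] size [151.8  50.1] long-axis deg -2.7 z med/max [0.082  0.0905]
at [ 0.5806 -0.2759  0.2321] [-180.    -0.     5.1] t 52.0 w 0.0442 f 0.0 cf [ 0.2 -0.4  1.4] j6 57.3
-> tool x,y cm [0.32 0.99] spin -1.112
```

Emit:
move_arm --pt "0.32 0.99 0 -0.139" --pt "0 0 0 -0.139" --pt "0 0 0 -0.139" --pt "0 0 0 -0.139" --pt "0 0 0 -0.139" --pt "0 0 0 -0.139" --pt "0 0 0 -0.139" --pt "0 0 0 -0.139"

```text
clock: 52.75
position: [0.5849, -0.285, 0.2321]
eef_rot: [180.0, -0.0, 69.2]
contact_force: [-0.1, -0.1, -0.1]
grip_width: 0.044
grasp_force: 0.0
```

Emit:
move_arm --pt "0 0 4 0" --pt "0 0 4 0" --pt "0 0 0 0" --pt "0 0 0 0" --pt "0 0 0 0" --pt "0 0 0 0"

```text
clock: 53.35
position: [0.5865, -0.2873, 0.155]
eef_rot: [179.7, 0.0, 68.7]
contact_force: [0.5, -1.0, 0.3]
grip_width: 0.0441
grasp_force: 0.0
```

Run:
```python
from h import *
im,P,_=cloud("wrist")
brass(P,im,.017,.035,100)
go(.5846,-.2856,68.8)
im,P,_=cloud("top");save("t14",im)
cv2.imwrite("pics/t14c.png",cv2.resize(im[140:280,70:290,::-1],None,fx=3.5,fy=3.5))
```

```text
brass px[274. 187.] 1489 c [ 584.6 -285.5] size [150.1  30.1] long-axis deg 68.8 z med/max [0.0216 0.024 ]
at [ 0.5862 -0.2873  0.1547] [179.7   0.   68.7] t 53.4 w 0.0441 f 0.0 cf [-0.2 -0.6  0.2] j6 -7.0
-> tool x,y cm [ 0.1  -0.21] spin -0.001
```

View pics/t14c.png

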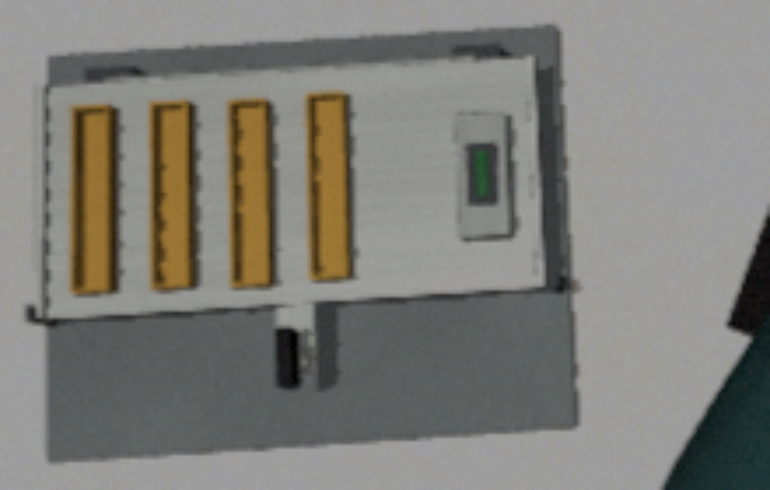

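Four moulds are side by side at (94, 200), (172, 196), (250, 192) and (328, 188), with the level at (485, 175). The last slot, near x=405, is free.

Emit:
move_arm --pt "0.11 -0.21 3 0" --pt "0 0 4 0" --pt "0 0 3.5 0" --pt "0 0 2.7 0" --pt "0 0 0.9 0" --pt "0 0 0 0" --pt "0 0 0 0"

```text
clock: 54.15
position: [0.5844, -0.2857, 0.0126]
eef_rot: [179.8, 0.0, 68.7]
contact_force: [1.3, 0.4, 0.8]
grip_width: 0.044
grasp_force: 0.0
```

Emit:
move_arm --pt "0 0 0 0" --pt "0 0 0 0" --pt "0 0 0 0" --pt "0 0 0 0" --jaw 2 --newtons 80

```text
clock: 54.55
position: [0.5851, -0.286, 0.0139]
eef_rot: [179.7, 0.0, 68.7]
contact_force: [-1.0, 0.0, 6.1]
grip_width: 0.0275
grasp_force: 79.7
```

Emit:
move_arm --pt "0 0 -0.7 0" --pt "0 0 -1.5 0" --pt "0 0 -3.5 0" --pt "0 0 -3.5 0" --pt "0 0 -3.5 0" --pt "0 0 -3.5 0" --pt "0 0 -1.3 0" --pt "0 0 0 0"

```text
clock: 55.35
position: [0.5847, -0.2857, 0.1893]
eef_rot: [179.7, 0.0, 68.7]
contact_force: [0.1, 0.2, -3.0]
grip_width: 0.0277
grasp_force: 79.5
```

Emit:
move_arm --pt "0 0 0 0.139" --pt "0 0 0 0.139" --pt "0 0 0 0.139" --pt "0 0 0 0.139" --pt "0 0 0 0.139" --pt "0 0 0 0.139" --pt "0 0 0 0.139" --pt "0 0 0 0.139"

```text
clock: 56.15
position: [0.5813, -0.2839, 0.1822]
eef_rot: [-179.8, 0.3, 4.7]
contact_force: [0.0, -0.9, -1.5]
grip_width: 0.027
grasp_force: 79.5
```

Run:
```python
from h import *
go(*slot(0,-.093),5)
```

```text
at [ 0.5813 -0.2839  0.1822] [-179.8    0.3    4.7] t 56.1 w 0.027 f 79.5 cf [ 0.  -0.9 -1.5] j6 57.1
-> tool x,y cm [  2.25 -42.48] spin -0.006
```

Emit:
move_arm --pt "0.18 -3.54 0 0" --pt "0.18 -3.54 0 0" --pt "0.18 -3.54 0 0" --pt "0.18 -3.54 0 0" --pt "0.18 -3.54 0 0" --pt "0.18 -3.54 0 0"

```text
clock: 56.75
position: [0.5731, -0.0706, 0.1826]
eef_rot: [-179.9, 0.3, 5.0]
contact_force: [0.2, 0.3, -2.4]
grip_width: 0.0271
grasp_force: 79.6
```

Emit:
move_arm --pt "0.18 -3.54 0 0" --pt "0.18 -3.54 0 0" --pt "0.18 -3.54 0 0" --pt "0.18 -3.54 0 0" --pt "0.18 -3.54 0 0" --pt "0.18 -3.54 0 0"

```text
clock: 57.35
position: [0.5654, 0.1412, 0.1826]
eef_rot: [180.0, 0.3, 5.0]
contact_force: [0.3, 0.6, -3.7]
grip_width: 0.0272
grasp_force: 79.6
```

Emit:
move_arm --pt "0 0 2 0" --pt "0 0 3 0" --pt "0 0 0 0" --pt "0 0 0 0" --pt "0 0 0 0" --pt "0 0 0 0"

```text
clock: 57.95
position: [0.5687, 0.1401, 0.1372]
eef_rot: [-180.0, -0.1, 5.0]
contact_force: [-0.3, -0.3, -3.1]
grip_width: 0.0273
grasp_force: 79.7
```

Run:
```python
from h import *
go(*slot(0,-.093),5)
```

```text
at [0.5687 0.1401 0.1372] [-1.8e+02 -1.0e-01  5.0e+00] t 58.0 w 0.0273 f 79.7 cf [-0.3 -0.3 -3.1] j6 96.4
-> tool x,y cm [ 0.05 -0.12] spin -0.0
```

Emit:
move_arm --pt "0.05 -0.12 1.5 0" --pt "0 0 2 0" --pt "0 0 1.5 0" --pt "0 0 1 0" --pt "0 0 0.45 0" --pt "0 0 0 0" --pt "0 0 0 0" --pt "0 0 0 0"

```text
clock: 58.75
position: [0.5684, 0.1415, 0.0715]
eef_rot: [-180.0, -0.1, 5.0]
contact_force: [-0.1, 0.6, -2.1]
grip_width: 0.0273
grasp_force: 79.8
```

Emit:
move_arm --pt "0 0 0 0" --pt "0 0 0 0" --pt "0 0 0 0" --pt "0 0 0 0" --pt "0 0 -1 0" --pt "0 0 -2 0" --pt "0 0 -4 0" --pt "0 0 -4 0" --jaw 3.8

```text
clock: 59.55
position: [0.5672, 0.1413, 0.1823]
eef_rot: [180.0, 0.1, 5.0]
contact_force: [1.1, 0.5, -0.5]
grip_width: 0.0378
grasp_force: 0.0
```

Emit:
move_arm --pt "0 0 -3 0" --pt "-0.2 4 -2 0" --pt "-0.2 4 0 0" --pt "-0.2 4 0 0" --pt "-0.2 4 0 0" --pt "-0.2 4 0 0" --pt "-0.2 4 0 0" --pt "-0.2 4 0 0"

```text
clock: 60.35
position: [0.5784, -0.1404, 0.2324]
eef_rot: [180.0, -0.1, 5.0]
contact_force: [1.5, -0.5, -0.7]
grip_width: 0.0381
grasp_force: 0.0
```

Emit:
move_arm --pt "0 3 0 0" --pt "0 0 0 0" --pt "0 0 0 0" --pt "0 0 0 0"

```text
clock: 60.75
position: [0.581, -0.1677, 0.2316]
eef_rot: [-180.0, -0.0, 5.0]
contact_force: [-0.0, 0.7, -0.6]
grip_width: 0.0379
grasp_force: 0.0
```

Run:
```python
from h import *
im,P,_=cloud("top");placed(P,im)
cv2.imwrite("pics/t15c.png",cv2.resize(im[80:280,70:370,::-1],None,fx=2.6,fy=2.6))
# deck tilt from strips between moulds
a=np.deg2rad(5);ex=np.array([np.cos(a),np.sin(a)]);ey=np.array([-np.sin(a),np.cos(a)])
for n in ("top","side"):
  _,P,_=cloud(n);X=(P[...,:2]-D0)@ex;Y=(P[...,:2]-D0)@ey;z=P[...,2]
  for s in (-1,1):
    m=(X*s>.082)&(X*s<.092)&(abs(Y)<.16)&(abs(z-.06)<.015);print(n,s,m.sum(),np.median(z[m]))
```

```text
placed 601 c [570.5 143.9] size [155.7  35.7] long-axis deg 4.9 z med/max [0.0644 0.0854]
placed 616 c [564.2 205.7] size [154.3  37.8] long-axis deg 6.0 z med/max [0.0647 0.0857]
placed 653 c [552.2 325.9] size [149.9  32.7] long-axis deg 4.8 z med/max [0.0661 0.0843]
placed 639 c [557.8 267.2] size [155.4  37.7] long-axis deg 5.2 z med/max [0.0653 0.0857]
placed 673 c [548.6 391.7] size [153.9  41.7] long-axis deg 4.7 z med/max [0.066  0.0854]
top -1 423 0.059746636447600414
top 1 389 0.05968122397252408
side -1 333 0.05958519000912985
side 1 67 0.06051582294432403
```

View pics/t15c.png

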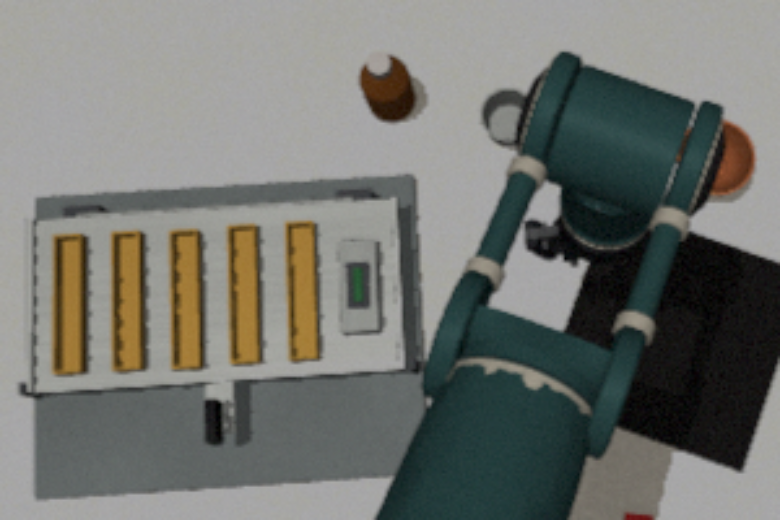

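All five moulds (70–303, ~295) and the level (360, 285) lie flat side by side. Front and back edge heights agree within 1 mm, so the deck is still level, and the arm is clear. Handing in.

```bash
python3 -c "
from station import ctrl
print(ctrl.finish_job())"
```

```text
the job is handed in; nothing more can be done
None
```

I handed the job in with the platform level, the spirit level on its right end and all five moulds flat and open side up beside it; the hand-in returned no verdict.

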